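# Load the vial reader from the gravity rack

### The job

Take the end vial from the stop of the gravity rack, so that the next one rolls down to the stop and the rest follow in line. Lay the vial flat in the cradle of the reader's open drawer with its neck between the two prongs and its cap on the side beyond them, and let go. Then push the drawer fully shut, leaving the other things on the table where they are.

Things in the scene. Friction and masses are not known exactly. Their poses are not given: they have to be found in the camera images.
- rack_stop (a point): Centre of a vial resting at the stop of the gravity rack, 75 mm above the table. Axes are the rack's: y along the vials, +x horizontal, into the rack (uphill). A 48 mm wide grey deck falls 15 degrees toward -x and ends in an 11 mm high stop lip. Side plates 39 mm to either side begin 37 mm uphill, 187 mm high; from 73 mm above, they and an upper deck jut out to 15 mm uphill.
- vial_1_mid (a point): Centre of the vial that lies at the stop: amber, paper label, white cap, 62 mm long, 50 g, lying crosswise. Own y is its axis, cap at +y. Body 30 mm thick from the flat base at -31 to +8 mm; neck 16 mm thick, +11 to +20; cap 27 mm thick, +20 to +31. Its ends stand free beside the deck; an upright gripper would strike the upper deck, one leaning 25 to 45 degrees back toward -x of the rack passes.
- vial_1_cap (a point): Middle of the cap of the vial at the stop, on its axis, 25.5 mm from its centre.
- vial_2_mid (a point): Centre of the second vial in the rack, same make, touching the first; once the first is lifted away it rolls down to the stop by itself.
- vial_3_mid (a point): Centre of the third vial in the rack, same make.
- vial_4_mid (a point): Centre of the fourth vial in the rack, same make.
- vial_5_mid (a point): Centre of the fifth vial in the rack, same make.
- cradle_mid (a point): Where the centre of a vial lies when seated in the cradle of the reader's drawer, 45 mm above the table, 30 mm above the drawer's floor. Axes are the reader's: y along the vial (cap to +y), +x the way the drawer shuts. Two V blocks carry the body; two 4 mm round steel prongs at y = +15.5 mm, x = +-11.5 mm, up to 3 mm over the axis, take the neck. Walls 58 mm off in y (50 mm high), 55 mm in x.
- cradle_cap (a point): Where the middle of the cap lies in the seated position: 25.5 mm along +y from the cradle's centre.
- drawer_handle (a point): Middle of the dark bar handle (80 mm along y, about 10 mm thick) of the drawer, 36 mm above the table, 35 mm in front of its white 60 mm high front plate, 98 mm in front of the cradle's centre (-x of the reader). Pushing it along the reader's +x shuts the drawer; 2 to 4 N are enough. A paper roll, 220 mm high, stands to its left (centre x 0.405, y 0.345 m, radius 71 mm).
- drawer (a joint): How far the drawer of the white vial reader (144 mm wide, 150 mm deep, 122 mm high, sloping front with a screen) is pulled out, in m: 0 shut to a firm stop, about 0.12 open. A vial seated 6 mm below the edge of the housing passes into it; one lying higher does not.
- desk_lamp_lower_arm (a joint): Swing of the lamp post (rad). The desk lamp is clamped at x 0.37, y -0.025 m; its thin arm leans from there away from the robot to about x 0.50, y -0.06 m, 0.54 m high, and goes on backward above. Keep the arm to the left of it.
- tape_roll: Cream roll of tape, 56 mm across, 18 mm high, lying flat on the table near the robot; origin at its underside; bystander.
- jar_black_lid: White jar with black lid, 64 mm across, 115 mm high, origin at its underside; bystander behind the work.
- marker_black: Black marker, 138 mm long, lying on the table near the robot; origin at its underside; bystander.
- tip_box_1: Light blue box, 80 x 120 x 53 mm, origin at its underside; bystander behind the rack.

How it is judged:
On the way, in this order (a step that is already met when the one before it is completed fails the run):
1. the end vial is clear of the rack and the next one lies at the stop (distance between vial_1_mid and rack_stop above 0.045 m and distance between vial_2_mid and rack_stop below 0.006 m), for 0.2 s.
2. the vial lies seated in the open drawer's cradle, cap on the fork side, and has been let go (distance between vial_1_mid and cradle_mid below 0.005 m and distance between vial_1_cap and cradle_cap below 0.006 m and value of joint drawer above 0.07 m and contact force between the fingers and vial_1 below 0.05 N and linear speed of vial_1 below 0.02 m/s), for 0.2 s.
At the end, for the whole second after the job is handed in: the taken vial lies seated in the cradle within 5 mm, cap within 6 mm of its place beyond the prongs, the drawer is shut to within 5 mm, the next vial rests at the stop within 6 mm and the other three follow in line within 10 mm, all at rest (distance between vial_1_mid and cradle_mid below 0.005 m and distance between vial_1_cap and cradle_cap below 0.006 m and value of joint drawer below 0.005 m and distance between vial_2_mid and rack_stop below 0.006 m and distance between vial_3_mid and rack_stop below 0.0403 m and distance between vial_4_mid and rack_stop below 0.0706 m and distance between vial_5_mid and rack_stop below 0.1009 m and linear speed of each of vial_1, vial_2 below 0.02 m/s); the robot touches nothing.
It fails at once if another vial is pulled off the rack's track (distance between any of vial_2_mid, vial_3_mid, vial_4_mid, vial_5_mid and rack_stop above 0.15 m).
It fails at once if a bystander is shifted by more than 3 cm (distance of any of tape_roll, jar_black_lid, marker_black, tip_box_1 from where it was at the start of the episode above 0.03 m).
It also fails if it takes over 69 s, if anything falls off the work surface, if the arm or the gripper's body presses on something with over 40 N, if the wrist force passes 120 N, or if a joint passes its speed limit or range.

### The arm

A 6-joint arm with a two-finger parallel gripper is mounted at the origin on a cart in front of the work surface, level with it; the furniture and walls round the work are solid. World frame = base frame: x ahead of the robot, y to its left, z up, the work surface at z = 0. Lengths are in m, angles in rad, forces in N, time in s.
With the tool pointing down it reaches from about 0.375 to 0.9 m from the base axis. Payload 3.1 kg.
Tool frame: the origin (TCP) lies midway between the tips of the shut fingers; the grasp point (between the pads) lies 19 mm behind it (grip_depth is the distance from the TCP to the grasp point, in m); y points along the fingers, z is the direction in which the jaws open and shut, and the axes are right-handed (so a half turn about y gives the same grasp; the last joint's range is limited). The gripper opens to 85 mm and grips with 20 to 120 N. Pads are 22 mm wide; open, the fingers measure 114 mm over their backs; the gripper's body (76 mm by 85 mm) begins 54 mm behind the grasp point. The pads swing forward as they close: fully open they stand 13 mm farther back than shut.
Start: joints at [1.123, 0.527, 1.433, -0, 1.181, -0.178], TCP at [0.167, 0.602, 0.231] pointing down, gripper open.
Joint ranges: [-3.08, 3.08], [-0.75, 2.2], [0.22, 2.44], [-1.43, 4.57], [0, 2.65], [-2.85, 2.85]. Speed limits (rad/s): [2.79, 2.79, 3.14, 3.14, 3.14, 3.14].

### API

Orientations are given as a unit quaternion [x, y, z, w].
In Python, from station import sense, snapshot, camera_model, sign_off, grip_depth gives the robot as it stands.
- The arm moves only by the tool play_rows, never from a script. Its argument "deltas" is a list of rows, each a list of 6 numbers: the shift along the tool's x, y, z in m, then the turn, a rotation vector about the tool's x, y, z in rad. A call has 1 to 12 rows; each row is the pose to reach, as a shift and turn from the pose commanded when the call began, along the tool's axes at that moment; what a row does not reach only later rows make up. A row lasts 1/10 s, in which the tool goes at most 50 mm and 8.59 degrees, less where a joint would pass 70% of its speed; a pose out of reach is approached as far as the arm can. A call with a gripper value outside its range is refused whole. "gripper" is the finger opening in m, from 0 to 0.0854, set as the call begins (left out, the last holds). The fingers move at their own pace and stop on an object; "force" is the grip in N (left out, the last holds). Time passes only in rows, so rows that repeat a pose let the fingers close. It gives the time, the measured TCP pose, the force and the opening at its end, in the units of the state.
- sense(): the state, without advancing time (a new reading comes with each control period).
- snapshot(name): name is "scene" or "top" or "wrist"; returns the picture (420x560x3 uint8, red, green, blue); there is no depth.
- camera_model(name): a dict with "fx", "fy", "cx", "cy" (pixels), "camera_from_world" (4x4, takes a point from world to camera coordinates). Camera axes: x right, y up, looking along -z (the intrinsics and any distortion apply to the point x, -y, -z); pixel columns grow to the right and rows downward; lengths in m; the calibration is good to about 2 mm. The wrist camera is an equidistant fisheye: a pixel r from the principal point sees the ray r / f radians off the axis. A picture is of the moment at which its call begins: read the wrist's pose just before it. camera_model takes no time and is no camera call; for the wrist camera it gives the pose at the moment of the call.
- sign_off(): hands the job in, once; it reports no verdict.
The state is a dict: "t": time; "q": joint angles; "qd": joint speeds; "tau": joint torques, N m; "tcp_pos": TCP position; "tool_rot": TCP orientation; "force": force on the tool from outside, world axes, zero at the start; "ft_torque": the same for the moment, N m; "finger_gap": opening from 0.0 (shut) to 1.0 (fully open).
Only numpy, scipy, OpenCV 4.12 (cv2) and the standard library are available. Lean on these libraries where they do the work, as an engineer would, in place of code of your own. Each camera call takes 0.05 s, during which the arm holds its last target.

## Working session

There is one attempt and no reset: what is moved stays moved. The work goes in short steps, Python scripts to look and compute and a tool call to move; the robot and the scene stay as the last step left them, time stands still between calls to the robot, and variables do not carry over. Pictures are saved under pics/ and viewed, and the job is handed in when it is done.

Besides the shell and the picture viewer there is one more tool, called after ">>>" as name([rows], argument=value, ...), one row to a line, values as JSON. play_rows: Moves the arm, as the interface text tells. Its arguments: {"type":"object","properties":{"deltas":{"type":"array"},"gripper":{"type":"number"},"force":{"type":"number"}},"required":["deltas"]}

```bash
ls; mkdir -p pics; python3 - <<'E'
from station import *
import cv2
s=sense();print(s)
for n in ["scene","top","wrist"]:
    im=snapshot(n);cv2.imwrite(f"pics/{n}0.png",im[:,:,::-1]);m=camera_model(n);print(n,m)
print(grip_depth)
E
```

```text
pics
{'t': 0.0, 'q': array([ 1.12248245e+00,  5.28478663e-01,  1.43385667e+00, -3.47329549e-05,
        1.18139931e+00, -1.78499512e-01]), 'qd': array([ 0.00158864,  0.00132378,  0.00113875, -0.00053558,  0.00018308,
       -0.00141379]), 'tau': array([-6.30544928e-04, -4.42345977e+01, -1.78020018e+01, -2.51067986e-04,
        8.56090308e-03, -2.18793730e-06]), 'tcp_pos': array([0.16627055, 0.6017581 , 0.23034045]), 'tool_rot': array([ 0.70140603, -0.09532268,  0.09487732, -0.69995819]), 'force': array([ 0.43566137, -0.4296959 ,  0.23340088]), 'ft_torque': array([-0.04365716, -0.02790971,  0.0402386 ]), 'finger_gap': 1.0010802178345732}
scene {'fx': 530.5283787135237, 'fy': 530.5283787135237, 'cx': 273.72213576685624, 'cy': 211.75092415787802, 'camera_from_world': array([[ 0.35698095, -0.93409912,  0.00484056, -0.14240924],
       [ 0.80930172,  0.31186707,  0.49776465, -0.53449103],
       [-0.46647113, -0.17377503,  0.86729863, -0.84085197],
       [ 0.        ,  0.        ,  0.        ,  1.        ]])}
top {'fx': 429.75008229619857, 'fy': 429.75008229619857, 'cx': 279.8812043928304, 'cy': 206.10749035662934, 'camera_from_world': array([[ 0.00486365, -0.99989339, -0.01376774,  0.04959477],
       [ 0.99610874,  0.00363275,  0.08805781, -0.5930231 ],
       [-0.08799841, -0.01414245,  0.99602022, -0.93932169],
       [ 0.        ,  0.        ,  0.        ,  1.        ]])}
wrist {'fx': 325.19226210127806, 'fy': 325.19226210127806, 'cx': 279.3211848844212, 'cy': 210.44650352484226, 'camera_from_world': array([[ 2.66793970e-01,  9.63753152e-01, -9.15937887e-04,
        -6.25076993e-01],
       [-9.21739949e-01,  2.54885753e-01, -2.92281916e-01,
         3.74742968e-02],
       [-2.81454158e-01,  7.88233093e-02,  9.56331764e-01,
        -3.80024893e-01],
       [ 0.00000000e+00,  0.00000000e+00,  0.00000000e+00,
         1.00000000e+00]])}
0.0187
```

View pics/scene0.png

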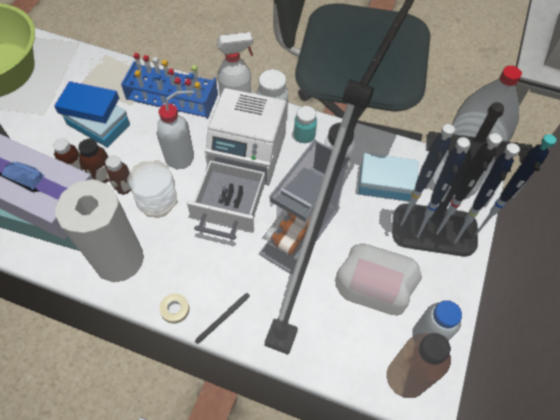

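View pics/top0.png

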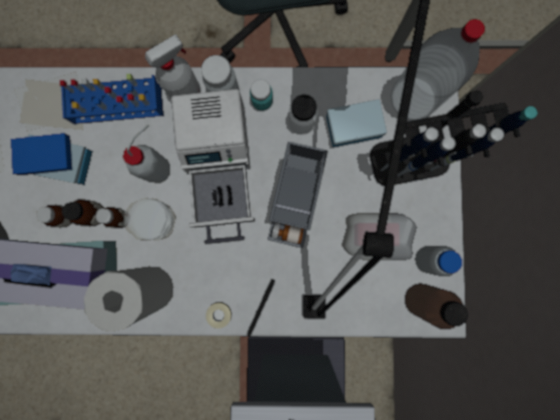

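View pics/wrist0.png

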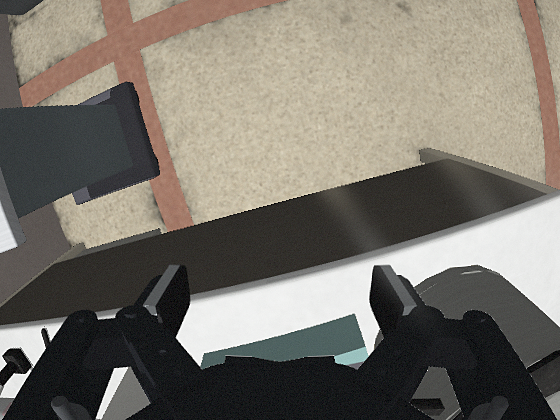

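```bash
python3 - <<'E'
import cv2
a=cv2.imread("pics/top0.png");b=cv2.imread("pics/scene0.png")
f=lambda im,x,y,w,h,k:cv2.resize(im[y:y+h,x:x+w],None,fx=k,fy=k,interpolation=cv2.INTER_CUBIC)
cv2.imwrite("pics/top0z.png",f(a,170,130,165,120,4.8))
cv2.imwrite("pics/scene0z.png",f(b,180,130,165,150,4))
E
```

```text
(no output)
```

View pics/top0z.png

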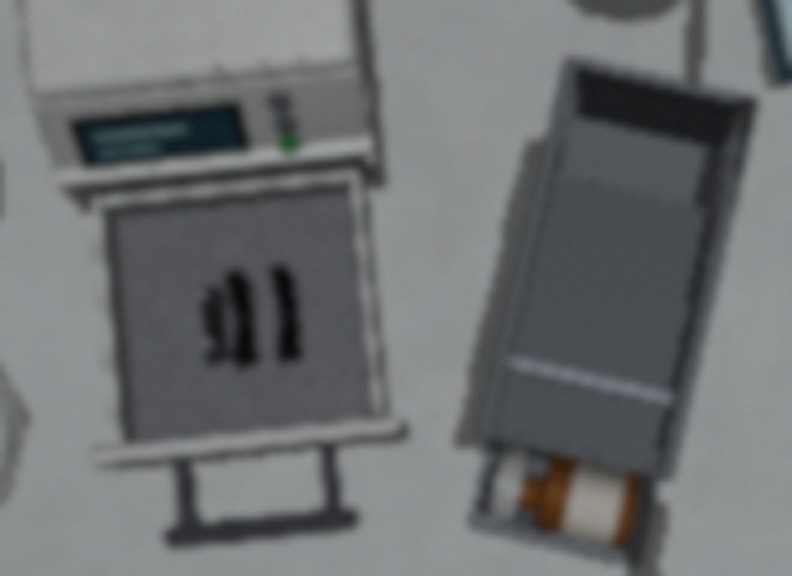

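View pics/scene0z.png

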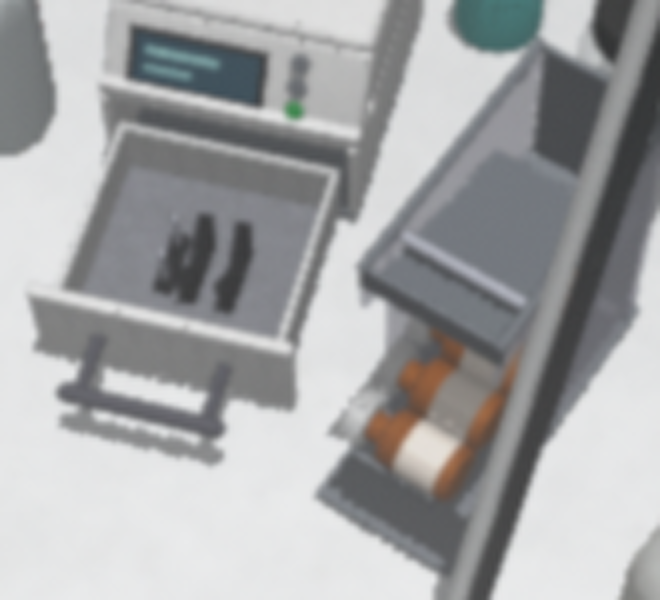

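```bash
cat > h.py <<'E'
import numpy as np, cv2, json
from scipy.spatial.transform import Rotation as R
from station import *
def ray(m,u,v,fish=False):
    C=np.array(m["camera_from_world"]);Rm=C[:3,:3];o=-Rm.T@C[:3,3]
    x=(u-m["cx"])/m["fx"];y=(v-m["cy"])/m["fy"]
    if fish:
        r=np.hypot(x,y);k=np.sin(r)/r if r>1e-9 else 1;d=np.array([x*k,y*k,np.cos(r)])
    else: d=np.array([x,y,1.])
    d=np.array([d[0],-d[1],-d[2]]);d=Rm.T@d
    return o,d/np.linalg.norm(d)
def plane(m,u,v,z,fish=False):
    o,d=ray(m,u,v,fish);return o+d*(z-o[2])/d[2]
def proj(m,p,fish=False):
    C=np.array(m["camera_from_world"]);c=C[:3,:3]@np.array(p)+C[:3,3];x,y,z=c[0],-c[1],-c[2]
    if fish:
        rr=np.hypot(x,y);th=np.arctan2(rr,z);x,y=x/rr*th,y/rr*th
    else: x,y=x/z,y/z
    return np.array([m["fx"]*x+m["cx"],m["fy"]*y+m["cy"]])
def tri(rs):
    A=np.zeros((3,3));b=np.zeros(3)
    for o,d in rs:
        P=np.eye(3)-np.outer(d,d);A+=P;b+=P@o
    p=np.linalg.solve(A,b);return p,[np.linalg.norm((np.eye(3)-np.outer(d,d))@(p-o)) for o,d in rs]
E
python3 - <<'E'
from h import *
T=camera_model("top")
Z=lambda x,y:(170+x/4.8-.4,130+y/4.8-.4)
for n,(x,y),z in [("cap L mid",(488,485),.075),("neck",(537,494),.075),("base",(640,510),.075),("lipL",(470,520),.06),("lipR",(640,565),.06),
 ("handleL",(168,535),.036),("handleR",(357,518),.036),("plateL",(97,457),.06),("plateR",(405,430),.06),("prong",(215,310),.045),
 ("udeckL",(480,445),.148),("udeckR",(665,478),.148),("udeckbackL",(565,62),.2),("backR",(755,100),.2)]:
    print(n,plane(T,*Z(x,y),z).round(4))
E
```

```text
cap L mid [0.5361 0.0695 0.075 ]
neck [0.5323 0.0478 0.075 ]
base [0.5254 0.0023 0.075 ]
lipL [0.5209 0.078  0.06  ]
lipR [0.5011 0.0017 0.06  ]
handleL [0.5137 0.2183 0.036 ]
handleR [0.5219 0.1311 0.036 ]
plateL [0.5485 0.2467 0.06  ]
plateR [0.5612 0.1076 0.06  ]
prong [0.6171 0.197  0.045 ]
udeckL [0.5502 0.0704 0.148 ]
udeckR [ 0.537 -0.005  0.148]
udeckbackL [0.6967 0.0364 0.2   ]
backR [ 0.6818 -0.0373  0.2   ]
```

```bash
cat >> h.py <<'E'
def cur():
    s=sense();return s["tcp_pos"],R.from_quat(s["tool_rot"]),s
def toolR(yaw,lean,flip=1):
    # approach dir y leaning back toward -x of frame; z jaw = flip*frame y
    c,s=np.cos(yaw),np.sin(yaw);X=np.array([c,s,0]);Y=np.array([-s,c,0]);Z=np.array([0,0,1.])
    y=X*np.sin(lean)-Z*np.cos(lean);z=flip*Y;x=np.cross(y,z)
    return R.from_matrix(np.c_[x,y,z])
def delta(p,Rt):
    p0,R0,_=cur();d=R0.inv().apply(np.array(p)-p0);w=(R0.inv()*Rt).as_rotvec()
    return np.r_[d,w]
E
python3 - <<'E'
from h import *
p,r,s=cur();print(r.as_matrix().round(3))
W=np.array(camera_model("wrist")["camera_from_world"]);
Ct=W[:3,:3]@r.as_matrix();print("cam_from_tool R",Ct.round(3),"cam origin in tool",(r.inv().apply(-W[:3,:3].T@W[:3,3]-p)).round(4))
for f in (1,-1):
  Rt=toolR(np.radians(-13),np.radians(36),f)
  tgt=np.array([.531,.036,.075]); P=tgt-Rt.apply([0,1,0])*(.15)+np.array([0,0,0])
  print(f,P,delta(P,Rt).round(3))
E
```

```text
[[ 0.964 -0.001  0.267]
 [-0.267 -0.002  0.964]
 [-0.    -1.    -0.002]]
cam_from_tool R [[ 0.    -0.001  1.   ]
 [-0.956  0.293  0.   ]
 [-0.293 -0.956 -0.001]] cam origin in tool [-0.075  -0.1433  0.0008]
1 [0.44509195 0.05583344 0.19635255] [ 0.414  0.035 -0.452  0.015 -0.041 -0.629]
-1 [0.44509195 0.05583344 0.19635255] [ 0.414  0.035 -0.452  0.959  2.949  0.023]
```

```bash
python3 - <<'E'
from h import *
Rt=toolR(np.radians(-13),np.radians(36));tgt=np.array([.531,.036,.075])
p,r,s=cur()
print(delta(p+[0,0,.17],r).round(3))
Rm=toolR(np.radians(5),np.radians(10))
print(delta([.45,.30,.40],Rm).round(3))
print(delta(tgt-Rt.apply([0,1,0])*.17+[0,0,.02],Rt).round(3))
E
```

```text
[-0.   -0.17 -0.    0.    0.    0.  ]
[ 0.354 -0.169 -0.216  0.033 -0.356 -0.173]
[ 0.402 -0.001 -0.453  0.015 -0.041 -0.629]
```

>>> play_rows([
  [0,-0.05,0,0,0,0],
  [0,-0.1,0,0,0,0],
  [0,-0.15,0,0,0,0],
  [0.05,-0.17,-0.03,0,-0.1,0],
  [0.1,-0.17,-0.06,0,-0.15,-0.05],
  [0.14,-0.17,-0.09,0.01,-0.2,-0.1],
  [0.18,-0.17,-0.11,0.02,-0.25,-0.12],
  [0.22,-0.17,-0.13,0.02,-0.3,-0.15],
  [0.26,-0.17,-0.16,0.03,-0.35,-0.17],
  [0.3,-0.17,-0.19,0.03,-0.35,-0.17],
  [0.35,-0.17,-0.22,0.03,-0.35,-0.17],
  [0.35,-0.17,-0.22,0.03,-0.35,-0.17],
], gripper=0.0854)

```text
t: 1.35
tcp_pos: [0.4477, 0.2935, 0.4011]
tool_rot: [-0.702, -0.088, -0.034, 0.706]
force: [0.4, 0.5, -0.1]
finger_gap: 1.0
```

```bash
python3 - <<'E'
from h import *
Rt=toolR(np.radians(-13),np.radians(36));tgt=np.array([.531,.036,.075])
p,r,s=cur();print(p,s['q'])
print(delta(tgt-Rt.apply([0,1,0])*.17+[0,0,.02],Rt).round(3))
im=snapshot("wrist");cv2.imwrite("pics/w1.png",im[:,:,::-1])
E
```

```text
[0.44768384 0.29353689 0.40109894] [ 0.40344317  0.17692882  1.51239028 -0.05891372  1.2898843  -1.23223246]
[-0.06   0.161 -0.233 -0.118  0.282 -0.452]
```

View pics/w1.png

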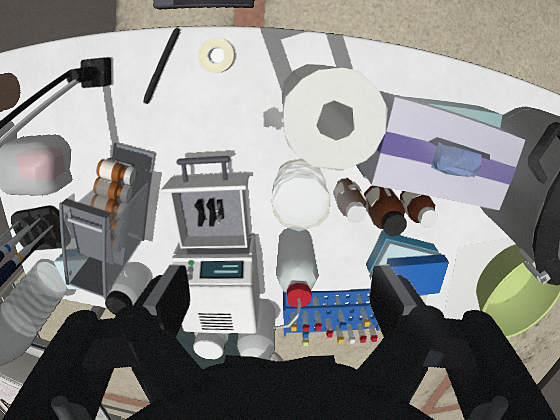

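>>> play_rows([
  [-0.01,0.02,-0.05,-0.02,0.06,-0.09],
  [-0.02,0.03,-0.1,-0.05,0.12,-0.19],
  [-0.03,0.05,-0.14,-0.07,0.18,-0.28],
  [-0.05,0.08,-0.18,-0.1,0.24,-0.38],
  [-0.06,0.11,-0.21,-0.12,0.28,-0.45],
  [-0.06,0.13,-0.23,-0.12,0.28,-0.45],
  [-0.06,0.13,-0.23,-0.12,0.28,-0.45],
  [-0.06,0.13,-0.23,-0.12,0.28,-0.45],
])

```text
t: 2.2
tcp_pos: [0.4276, 0.0647, 0.2632]
tool_rot: [0.693, 0.142, 0.291, -0.644]
force: [0.8, 0.4, 0.2]
finger_gap: 1.0
```

```bash
python3 - <<'E'
from h import *
p,r,s=cur();print(p,s['q'],s['qd'].round(3))
m=camera_model("wrist");im=snapshot("wrist");cv2.imwrite("pics/w2.png",im[:,:,::-1])
import pickle;pickle.dump(m,open("w2.pkl","wb"))
print(np.degrees(np.arccos(-r.as_matrix()[2,1])))
E
```

```text
[0.42755045 0.06466361 0.2631706 ] [-0.02975563  0.09453473  2.25256722 -0.57213418  0.21100279 -0.85301181] [ 0.032 -0.02  -0.04   0.    -0.001 -0.002]
35.830938770597605
```

View pics/w2.png

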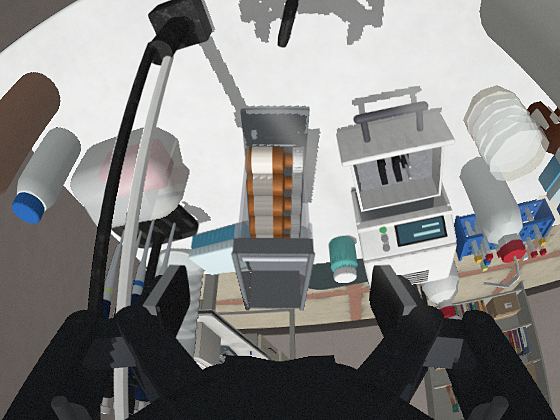

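```bash
python3 - <<'E'
import cv2
a=cv2.imread("pics/w2.png")
cv2.imwrite("pics/w2z.png",cv2.resize(a[85:245,220:430],None,fx=3.8,fy=3.8,interpolation=cv2.INTER_CUBIC)[:600])
E
```

```text
(no output)
```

View pics/w2z.png

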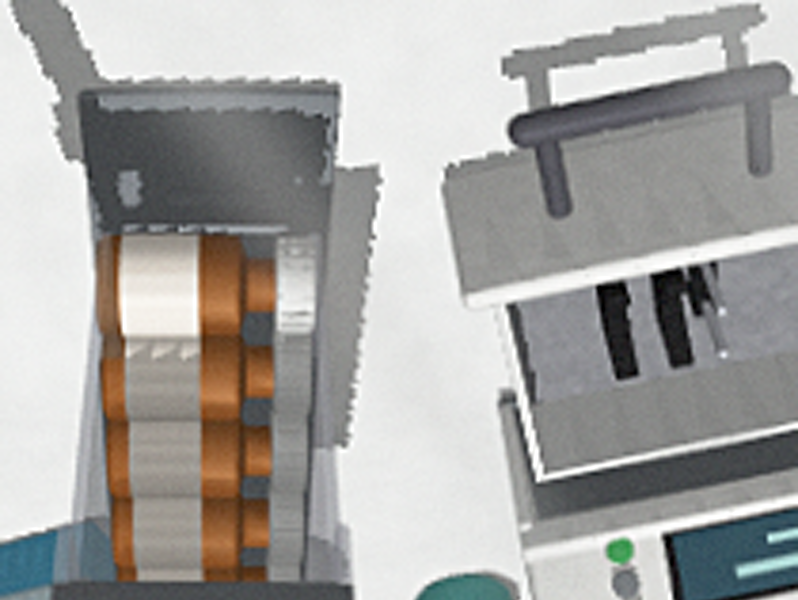

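```bash
python3 - <<'E'
from h import *
import pickle
m=pickle.load(open("w2.pkl","rb"))
Z=lambda x,y:(220+x/3.8-.37,85+y/3.8-.37)
P={}
for n,(x,y),z in [("base",(97,286),.075),("capend",(318,284),.075),("capin",(275,284),.075),("baseT",(110,236),.09),("capc",(297,284),.075),
  ("hL",(510,132),.036),("hR",(790,78),.036),("lipL",(120,228),.071),("lipR",(310,232),.071),("plL",(467,303),.06),("plR",(798,240),.06),
  ("v2 base",(103,380),.083),("wallin R-front",(513,308),.05),("prongtop",(722,355),.048)]:
    P[n]=plane(m,*Z(x,y),z,True);print(n,P[n].round(4))
a=P["capend"]-P["base"];print(np.linalg.norm(a),np.degrees(np.arctan2(-a[0],a[1])),(P["capend"]+P["base"])/2)
a=P["plR"]-P["plL"];print(np.degrees(np.arctan2(-a[0],a[1])))
# cross view with top
T=camera_model("top");Zt=lambda x,y:(170+x/4.8-.4,130+y/4.8-.4)
for n,a,b in [("capend",(318,284),(487,485)),("base",(97,286),(640,515)),("hL",(510,132),(168,538)),("hR",(790,78),(357,518))]:
    print(n,tri([ray(m,*Z(*a),True),ray(T,*Zt(*b))]))
E
```

```text
base [0.5234 0.0046 0.075 ]
capend [0.5369 0.0678 0.075 ]
capin [0.5343 0.0555 0.075 ]
baseT [0.4928 0.0188 0.09  ]
capc [0.5356 0.0618 0.075 ]
hL [0.5223 0.1318 0.036 ]
hR [0.514  0.2212 0.036 ]
lipL [0.5065 0.0164 0.071 ]
lipR [0.5199 0.0686 0.071 ]
plL [0.5691 0.1111 0.06  ]
plR [0.56   0.2202 0.06  ]
v2 base [ 0.5551 -0.0027  0.083 ]
wallin R-front [0.5847 0.1267 0.05  ]
prongtop [0.625  0.2027 0.048 ]
0.06462252441697117 -12.112958914694545 [0.53014646 0.03621756 0.075     ]
4.740348624394544
capend (array([0.53594771, 0.06890853, 0.07621981]), [np.float64(0.0009780706697974206), np.float64(0.000978070669797455)])
base (array([0.52360322, 0.00330775, 0.07435346]), [np.float64(0.0011415159699085802), np.float64(0.001141515969908583)])
hL (array([0.50820536, 0.170101  , 0.066632  ]), [np.float64(0.04187452343857824), np.float64(0.0418745234385782)])
hR (array([0.50477717, 0.16777709, 0.06662137]), [np.float64(0.042834297325792685), np.float64(0.04283429732579257)])
```

```bash
python3 - <<'E'
from h import *
Rt=toolR(np.radians(-13),np.radians(36));c=np.array([.530,.0362,.075]);y=Rt.apply([0,1,0])
print(delta(c-y*.05,Rt).round(4)); print(delta(c+y*.026,Rt).round(4))
E
```

```text
[-0.0256  0.165  -0.0057 -0.0025  0.0056 -0.0007]
[-0.0255  0.241  -0.0058 -0.0025  0.0056 -0.0007]
```

>>> play_rows([
  [-0.015,0.03,-0.004,-0.002,0.006,0],
  [-0.0255,0.07,-0.006,-0.002,0.006,0],
  [-0.0255,0.11,-0.006,-0.002,0.006,0],
  [-0.0255,0.145,-0.006,-0.002,0.006,0],
  [-0.0255,0.165,-0.006,-0.002,0.006,0],
  [-0.0255,0.165,-0.006,-0.002,0.006,0],
  [-0.0255,0.165,-0.006,-0.002,0.006,0],
])

```text
t: 2.95
tcp_pos: [0.5251, 0.0489, 0.1664]
tool_rot: [0.699, 0.119, 0.273, -0.65]
force: [-0.9, 0.4, 1.4]
finger_gap: 0.998
```

```bash
python3 - <<'E'
from h import *
Rt=toolR(np.radians(-13),np.radians(36));c=np.array([.530,.0362,.075]);y=Rt.apply([0,1,0])
p,r,s=cur();print(p,s['q'])
print(delta(c-y*.05,Rt).round(4)); print(delta(c+y*.026,Rt).round(4))
m=camera_model("wrist");im=snapshot("wrist");cv2.imwrite("pics/w3.png",im[:,:,::-1])
import pickle;pickle.dump(m,open("w3.pkl","wb"))
print(proj(m,c,True),proj(m,p,True))
E
```

```text
[0.5251015  0.04890031 0.16643882] [-0.06757296  0.43369939  2.13484747 -1.42945726  0.09121208 -0.00833582]
[-0.0457  0.0314 -0.0111  0.005   0.0014 -0.0617]
[-0.0411  0.1073 -0.0107  0.005   0.0014 -0.0617]
[262.55695131 159.78982552] [277.73054439 269.83294351]
```

View pics/w3.png

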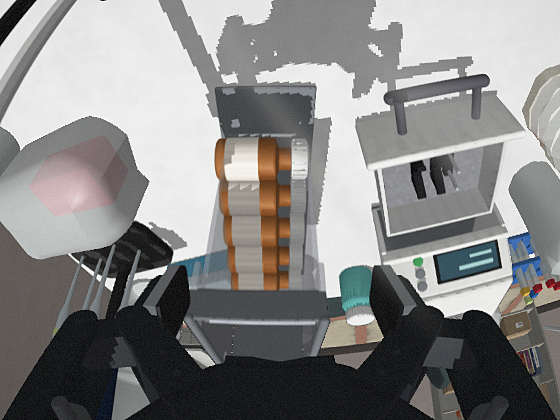

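```bash
cat > fk.py <<'E'
import numpy as np
from scipy.spatial.transform import Rotation as R
D=[([1.12248245,.528478663,1.43385667,-3.47e-5,1.18139931,-.178499512],[.16627055,.6017581,.23034045]),
([0.40344317,0.17692882,1.51239028,-0.05891372,1.2898843,-1.23223246],[0.44768384,0.29353689,0.40109894]),
([-0.02975563,0.09453473,2.25256722,-0.57213418,0.21100279,-0.85301181],[0.42755045,0.06466361,0.2631706]),
([-0.06757296,0.43369939,2.13484747,-1.42945726,0.09121208,-0.00833582],[0.5251015,0.04890031,0.16643882])]
Rz=lambda a:R.from_euler('z',a);Ry=lambda a:R.from_euler('y',a)
def fk(q,P):
    h,l1,a3,l2,lt,a5=P[:6]; a5=0 if len(P)<6 else a5
    A=Rz(q[0]);p=np.array([0,0,h]);A=A*Ry(q[1]);p=p+A.apply([0,0,l1]);A=A*Ry(q[2])
    p=p+A.apply([a3,0,l2]);A=A*Rz(q[3])*Ry(q[4]);p=p+A.apply([a5,0,lt]);A=A*Rz(q[5])
    return p,A
E
python3 - <<'E'
from fk import *
from scipy.optimize import least_squares
f=lambda P:np.concatenate([fk(q,P)[0]-p for q,p in D])
best=min((least_squares(f,[.2,l1,a,l2,.25,0]) for l1 in(.3,.5) for a in (-.1,0,.1) for l2 in(.3,.5)),key=lambda s:s.cost)
print(best.x.round(4),(f(best.x)*1e3).round(2))
quats=[[ 0.70140603,-0.09532268,0.09487732,-0.69995819],None]
p,A=fk(D[0][0],best.x);print(A.as_matrix().round(3));print(R.from_quat(quats[0]).as_matrix().round(3))
E
```

```text
[ 0.0242  0.5095 -0.0362  0.2838  0.15   -0.1057] [ 110.47  -26.4     8.82   18.86 -101.74   -3.67   12.25  -38.77   20.17
  -24.6     8.15  -25.32]
[[-0.267 -0.964 -0.001]
 [-0.964  0.267 -0.002]
 [ 0.002  0.    -1.   ]]
[[ 0.964 -0.001  0.267]
 [-0.267 -0.002  0.964]
 [-0.    -1.    -0.002]]
```

```bash
sed -i 's/h,l1,a3,l2,lt,a5=P\[:6\].*/h,l1,a3,l2,lt,dy,x0=P/; s/p=np.array(\[0,0,h\])/p=A.apply([x0,dy,h])/; s/a5,0,lt/0,0,lt/' fk.py
cat >> fk.py <<'E'
from scipy.optimize import least_squares
f=lambda P:np.concatenate([fk(q,P)[0]-p for q,p in D])
best=min((least_squares(f,[.2,l1,a,l2,.25,.1,0]) for l1 in(.3,.5) for a in (-.1,0,.1) for l2 in(.3,.5)),key=lambda s:s.cost)
P=best.x
E
python3 - <<'E'
from fk import *
print(P.round(4),(f(P)*1e3).round(2))
for q,p in D: print(fk(q,P)[1].as_matrix().round(3).tolist())
E
```

```text
[ 0.2742  0.588   0.1141  0.3917  0.2967  0.111  -0.    ] [-0.  0.  0. -0.  0. -0.  0. -0.  0. -0. -0. -0.]
[[-0.267, -0.964, -0.001], [-0.964, 0.267, -0.002], [0.002, 0.0, -1.0]]
[[0.076, -0.982, 0.171], [-0.997, -0.076, 0.012], [0.002, -0.171, -0.985]]
[[-0.221, -0.791, 0.571], [-0.975, 0.178, -0.13], [0.002, -0.585, -0.811]]
[[-0.227, -0.822, 0.522], [-0.974, 0.189, -0.126], [0.005, -0.537, -0.844]]
```

```bash
cat >> fk.py <<'E'
M=np.array([[0,0,-1],[-1,0,0],[0,1,0]]).T  # tool = A @ M2
M2=np.array([[0,0,-1],[-1,0,0],[0,1,0.]])  # columns: tool x=-Ay, tool y=Az, tool z=-Ax
lo=np.array([-3.08,-.75,.22,-1.43,0,-2.85]);hi=np.array([3.08,2.2,2.44,4.57,2.65,2.85])
def ik(p,Rt):
    sols=[]
    Am=Rt.as_matrix()@M2.T; A=R.from_matrix(Am)
    w=np.array(p)-A.apply([0,0,P[4]])
    r=np.hypot(w[0],w[1]);dy=P[5]
    if r<abs(dy):return sols
    q1=np.arctan2(w[1],w[0])-np.arcsin(dy/r)
    x=np.sqrt(r*r-dy*dy)-P[6];z=w[2]-P[0]
    L2=np.hypot(P[2],P[3]);g=np.arctan2(P[2],P[3]);d=np.hypot(x,z)
    c=(d*d-P[1]**2-L2**2)/(2*P[1]*L2)
    if abs(c)>1:return sols
    for e in (np.arccos(c),-np.arccos(c)):
        q3=e-g
        q2=np.arctan2(x,z)-np.arctan2(L2*np.sin(e),P[1]+L2*np.cos(e))
        B=(Rz(q1)*Ry(q2+q3)).inv()*A
        a,b,cc=B.as_euler('ZYZ')
        for (a_,b_,c_) in ((a,b,cc),(a+np.pi,-b,cc+np.pi)):
            for k in(-2*np.pi,0,2*np.pi):
                for n in(-2*np.pi,0,2*np.pi):
                    q=np.array([q1,q2,q3,a_+k,b_,c_+n])
                    if (q>=lo).all() and (q<=hi).all(): sols.append(q)
    return sols
E
python3 - <<'E'
from h import *; from fk import *
q,p=D[1]; print(ik(p,R.from_matrix(fk(q,P)[1].as_matrix()@M2)))
c=np.array([.530,.0362,.075])
for lean in (26,30,34,38,42):
  for back in (-.026,.05,.10,.15,.2):
    Rt=toolR(np.radians(-13),np.radians(lean));
    print(lean,back,[s.round(2).tolist() for s in ik(c-Rt.apply([0,1,0])*back,Rt)])
E
```

```text
[array([ 0.40344317,  0.17692882,  1.51239027, -0.05891372,  1.28988431,
       -1.23223247])]
26 -0.026 [[-0.12, 0.7, 2.1, 3.58, 0.11, 1.23]]
26 0.05 [[-0.11, 0.51, 2.14, -0.96, 0.06, -0.51]]
26 0.1 [[-0.1, 0.39, 2.15, -0.35, 0.16, -1.12]]
26 0.15 [[-0.09, 0.26, 2.14, -0.2, 0.3, -1.25]]
26 0.2 [[-0.08, 0.13, 2.12, -0.15, 0.44, -1.31]]
30 -0.026 [[-0.11, 0.72, 2.14, 3.38, 0.24, 1.43]]
30 0.05 [[-0.1, 0.54, 2.2, 3.67, 0.13, 1.16]]
30 0.1 []
30 0.15 [[-0.08, 0.27, 2.22, -0.49, 0.16, -0.96]]
30 0.2 [[-0.07, 0.13, 2.2, -0.27, 0.3, -1.17]]
34 -0.026 [[-0.11, 0.74, 2.18, 3.32, 0.38, 1.5]]
34 0.05 [[-0.09, 0.57, 2.25, 3.42, 0.28, 1.41]]
34 0.1 [[-0.08, 0.43, 2.28, 3.61, 0.18, 1.23]]
34 0.15 [[-0.07, 0.29, 2.29, 4.43, 0.09, 0.42]]
34 0.2 [[-0.05, 0.14, 2.28, -0.64, 0.17, -0.79]]
38 -0.026 [[-0.1, 0.78, 2.21, 3.3, 0.52, 1.53]]
38 0.05 [[-0.08, 0.61, 2.31, 3.35, 0.44, 1.5]]
38 0.1 [[-0.07, 0.48, 2.35, 3.42, 0.36, 1.43]]
38 0.15 [[-0.05, 0.33, 2.37, 3.62, 0.24, 1.25]]
38 0.2 [[-0.03, 0.17, 2.37, 4.34, 0.13, 0.54]]
42 -0.026 [[-0.1, 0.82, 2.25, 3.28, 0.66, 1.56]]
42 0.05 [[-0.08, 0.67, 2.36, 3.32, 0.62, 1.54]]
42 0.1 [[-0.06, 0.55, 2.41, 3.36, 0.55, 1.51]]
42 0.15 []
42 0.2 []
```

```bash
python3 - <<'E'
from h import *; from fk import *
r=np.radians
print("now",cur()[2]['q'].round(3))
for pos in ([.47,.06,.20],[.50,.06,.22],[.47,.06,.24]):
  for yaw in (12,20):
    print(pos,yaw)
    for lean in (15,20,25,28,31,34,37,40,44):
      print(lean,[s.round(2).tolist() for s in ik(pos,toolR(r(yaw),r(lean)))])
for yaw in (12,4,-4,-13): print([s.round(2).tolist() for s in ik([.47,.06,.2],toolR(r(yaw),r(40)))])
E
```

```text
now [-0.068  0.434  2.136 -1.43   0.091 -0.008]
[0.47, 0.06, 0.2] 12
15 [[-0.17, 0.3, 2.02, 0.17, 0.59, -2.09]]
20 [[-0.2, 0.28, 2.09, 0.3, 0.47, -2.23]]
25 [[-0.23, 0.28, 2.15, 0.53, 0.36, -2.47]]
28 [[-0.24, 0.28, 2.19, 0.75, 0.31, -2.71]]
31 []
34 []
37 [[-0.31, 0.31, 2.31, 1.77, 0.31, 2.51]]
40 [[-0.33, 0.34, 2.35, 2.03, 0.38, 2.23]]
44 [[-0.36, 0.38, 2.41, 2.25, 0.5, 1.97]]
[0.47, 0.06, 0.2] 20
15 [[-0.2, 0.3, 2.02, 0.24, 0.61, -2.3]]
20 [[-0.23, 0.29, 2.08, 0.39, 0.51, -2.47]]
25 [[-0.27, 0.28, 2.14, 0.63, 0.43, -2.73]]
28 []
31 []
34 [[-0.35, 0.3, 2.26, 1.3, 0.38, 2.82]]
37 [[-0.38, 0.32, 2.3, 1.54, 0.41, 2.56]]
40 [[-0.41, 0.34, 2.34, 1.74, 0.47, 2.33]]
44 [[-0.45, 0.38, 2.39, 1.94, 0.56, 2.07]]
[0.5, 0.06, 0.22] 12
15 [[-0.16, 0.3, 1.93, 0.15, 0.67, -2.05]]
20 [[-0.18, 0.28, 2.0, 0.25, 0.56, -2.15]]
25 [[-0.21, 0.27, 2.06, 0.41, 0.44, -2.33]]
28 [[-0.22, 0.27, 2.1, 0.56, 0.38, -2.49]]
31 [[-0.24, 0.27, 2.14, 0.77, 0.33, -2.71]]
34 []
37 []
40 [[-0.3, 0.3, 2.26, 1.71, 0.32, 2.59]]
44 [[-0.32, 0.33, 2.31, 2.03, 0.4, 2.24]]
[0.5, 0.06, 0.22] 20
15 [[-0.18, 0.3, 1.93, 0.21, 0.7,
[... 328 characters left out ...]
0.24, 0.6, -2.16]]
25 [[-0.23, 0.19, 2.1, 0.39, 0.49, -2.32]]
28 [[-0.24, 0.18, 2.14, 0.52, 0.43, -2.46]]
31 [[-0.26, 0.18, 2.18, 0.7, 0.37, -2.65]]
34 []
37 []
40 [[-0.33, 0.21, 2.3, 1.53, 0.34, 2.75]]
44 [[-0.36, 0.23, 2.35, 1.87, 0.4, 2.38]]
[0.47, 0.06, 0.24] 20
15 [[-0.2, 0.23, 1.97, 0.2, 0.73, -2.25]]
20 [[-0.23, 0.21, 2.03, 0.32, 0.64, -2.39]]
25 [[-0.27, 0.19, 2.09, 0.49, 0.55, -2.57]]
28 [[-0.3, 0.19, 2.13, 0.62, 0.51, -2.72]]
31 []
34 []
37 []
40 [[-0.41, 0.21, 2.28, 1.37, 0.47, 2.73]]
44 [[-0.45, 0.24, 2.34, 1.62, 0.52, 2.45]]
[[-0.33, 0.34, 2.35, 2.03, 0.38, 2.23]]
[[-0.24, 0.33, 2.36, 2.41, 0.3, 2.04]]
[[-0.14, 0.34, 2.34, 2.96, 0.24, 1.7]]
[[-0.03, 0.35, 2.31, 3.7, 0.24, 1.18]]
```

```bash
python3 - <<'E'
from h import *; from fk import *
r=np.radians
cr=np.array([.6155,.184,.045])
for lean in (0,15,25,30,35,38,42,46):
  for dz in (-.0,.08,.15):
    Rt=toolR(r(5),r(lean));print(lean,dz,[s.round(2).tolist() for s in ik(cr+[0,0,dz]+Rt.apply([0,.026,0]),Rt)])
E
```

```text
0 -0.0 [[0.12, 0.83, 1.52, 0.0, 0.79, -1.54]]
0 0.08 [[0.12, 0.71, 1.49, 0.0, 0.94, -1.54]]
0 0.15 [[0.12, 0.62, 1.44, 0.0, 1.08, -1.54]]
15 -0.0 [[0.12, 0.79, 1.7, -0.02, 0.39, -1.52]]
15 0.08 [[0.12, 0.66, 1.68, -0.02, 0.55, -1.52]]
15 0.15 [[0.12, 0.55, 1.63, -0.01, 0.7, -1.53]]
25 -0.0 [[0.12, 0.79, 1.82, -0.16, 0.09, -1.38]]
25 0.08 [[0.12, 0.65, 1.8, -0.06, 0.26, -1.48]]
25 0.15 [[0.12, 0.53, 1.75, -0.04, 0.43, -1.5]]
30 -0.0 [[0.12, 0.81, 1.87, 3.45, 0.06, 1.29]]
30 0.08 [[0.12, 0.65, 1.85, -0.16, 0.12, -1.38]]
30 0.15 [[0.12, 0.53, 1.81, -0.07, 0.28, -1.47]]
35 -0.0 [[0.13, 0.83, 1.92, 3.25, 0.22, 1.5]]
35 0.08 [[0.13, 0.66, 1.9, 3.69, 0.04, 1.05]]
35 0.15 [[0.13, 0.53, 1.87, -0.16, 0.14, -1.38]]
38 -0.0 [[0.13, 0.84, 1.95, 3.22, 0.31, 1.53]]
38 0.08 [[0.13, 0.67, 1.94, 3.33, 0.13, 1.42]]
38 0.15 [[0.13, 0.53, 1.9, -0.51, 0.05, -1.03]]
42 -0.0 [[0.13, 0.87, 1.98, 3.21, 0.44, 1.54]]
42 0.08 [[0.13, 0.69, 1.97, 3.25, 0.26, 1.5]]
42 0.15 [[0.13, 0.55, 1.94, 3.48, 0.08, 1.27]]
46 -0.0 [[0.13, 0.9, 2.01, 3.2, 0.57, 1.55]]
46 0.08 [[0.13, 0.72, 2.01, 3.22, 0.39, 1.53]]
46 0.15 [[0.13, 0.56, 1.98, 3.29, 0.21, 1.45]]
```

```bash
python3 - <<'E'
from h import *; from fk import *
r=np.radians
for pos in ([.48,.17,.26],[.48,.17,.22],):
  for yaw,ls in ((5,[15]),(25,(15,20,25,30,35,40,44)),(30,(15,20,25,30,35,40,44)),(13,(38,42))):
    print(pos,yaw)
    for lean in ls:
      print(lean,[s.round(2).tolist() for s in ik(pos,toolR(r(yaw),r(lean),-1))])
p,R0,s=cur();print(p)
print(delta([.48,.17,.26],toolR(r(5),r(15))).round(3))
E
```

```text
[0.48, 0.17, 0.26] 5
15 [[0.13, 0.24, 1.86, -0.01, 0.77, 1.62]]
[0.48, 0.17, 0.26] 25
15 [[0.06, 0.24, 1.87, 0.13, 0.79, 1.12]]
20 [[0.04, 0.22, 1.93, 0.21, 0.68, 1.03]]
25 [[0.02, 0.2, 1.99, 0.33, 0.57, 0.91]]
30 [[-0.01, 0.19, 2.06, 0.5, 0.46, 0.72]]
35 [[-0.04, 0.19, 2.12, 0.79, 0.38, 0.42]]
40 [[-0.07, 0.2, 2.19, 1.22, 0.34, -0.03]]
44 [[-0.1, 0.21, 2.24, 1.59, 0.36, -0.43]]
[0.48, 0.17, 0.26] 30
15 [[0.05, 0.24, 1.87, 0.16, 0.81, 1.0]]
20 [[0.02, 0.22, 1.93, 0.26, 0.7, 0.9]]
25 [[-0.01, 0.2, 1.99, 0.39, 0.6, 0.75]]
30 [[-0.04, 0.19, 2.05, 0.58, 0.51, 0.55]]
35 [[-0.08, 0.19, 2.12, 0.85, 0.45, 0.26]]
40 [[-0.12, 0.2, 2.18, 1.19, 0.43, -0.11]]
44 [[-0.15, 0.22, 2.23, 1.48, 0.45, -0.42]]
[0.48, 0.17, 0.26] 13
38 [[0.06, 0.19, 2.16, 0.68, 0.17, 0.77]]
42 [[0.05, 0.2, 2.22, 1.6, 0.12, -0.16]]
[0.48, 0.17, 0.22] 5
15 [[0.13, 0.31, 1.91, -0.02, 0.66, 1.62]]
[0.48, 0.17, 0.22] 25
15 [[0.06, 0.3, 1.92, 0.15, 0.68, 1.09]]
20 [[0.04, 0.29, 1.98, 0.25, 0.56, 0.98]]
25 [[0.02, 0.28, 2.05, 0.41, 0.45, 0.81]]
30 [[-0.01, 0.27, 2.11, 0.68, 0.35, 0.52]]
35 [[-0.04, 0.28, 2.18, 1.14, 0.29, 0.05]]
40 [[-0.07, 0.3, 2.24, 1.68, 0.32, -0.52]]
44 [[-0.1, 0.33, 2.3, 2.01, 0.4, -0.88]]
[0.48, 0.17, 0.22] 30
15 [[0.05, 0.31, 1.92, 0.19, 0.69, 0.97]]
20 [[0.02, 0.29, 1.98, 0.3, 0.59, 0.84]]
25 [[-0.01, 0.28, 2.04, 0.48, 0.49, 0.65]]
30 [[-0.04, 0.28, 2.11, 0.75, 0.41, 0.36]]
35 [[-0.08, 0.28, 2.17, 1.13, 0.37, -0.05]]
40 [[-0.12, 0.31, 2.24, 1.55, 0.39, -0.5]]
44 [[-0.15, 0.33, 2.29, 1.83, 0.46, -0.8]]
[0.48, 0.17, 0.22] 13
38 [[0.06, 0.29, 2.22, 1.8, 0.11, -0.36]]
42 [[0.05, 0.31, 2.27, 2.52, 0.21, -1.1]]
[0.52451399 0.04872435 0.16581011]
[-0.009 -0.118  0.108  0.132 -0.289  0.3  ]
```

>>> play_rows([
  [0,-0.04,0.01,0.01,-0.02,0.03],
  [-0.005,-0.08,0.04,0.03,-0.08,0.08],
  [-0.01,-0.118,0.07,0.06,-0.15,0.15],
  [-0.01,-0.118,0.108,0.1,-0.22,0.22],
  [-0.01,-0.118,0.108,0.13,-0.29,0.3],
  [-0.01,-0.118,0.108,0.13,-0.29,0.3],
  [-0.01,-0.118,0.108,0.13,-0.29,0.3],
  [-0.01,-0.118,0.108,0.13,-0.29,0.3],
])

```text
t: 3.8
tcp_pos: [0.4772, 0.1729, 0.2636]
tool_rot: [-0.695, -0.125, -0.061, 0.705]
force: [0.8, -1.1, -0.1]
finger_gap: 0.995
```

```bash
python3 - <<'E'
from h import *
p,R0,s=cur();print(p,s['q'].round(2));
print(delta([.48,.17,.26],toolR(np.radians(5),np.radians(15))).round(3))
E
```

```text
[0.47718033 0.17291114 0.26363104] [ 0.13  0.24  1.86 -0.01  0.78 -1.52]
[ 0.002  0.004 -0.003 -0.003  0.003  0.002]
```

```bash
python3 - <<'E'
from h import *
import pickle
m=camera_model("wrist");im=snapshot("wrist");cv2.imwrite("pics/w4.png",im[:,:,::-1])
pickle.dump(m,open("w4.pkl","wb"))
c=proj(m,[.6155,.184,.045],True);h=proj(m,[.518,.1747,.036],True);print(c,h)
x0,y0=int(c[0])-80,int(min(c[1],h[1]))-40
print(x0,y0)
cv2.imwrite("pics/w4z.png",cv2.resize(im[y0:y0+150,x0:x0+200,::-1],None,fx=4,fy=4,interpolation=cv2.INTER_CUBIC))
E
```

```text
[277.09292505 234.20974685] [276.45262422 161.03810475]
197 121
```

View pics/w4z.png

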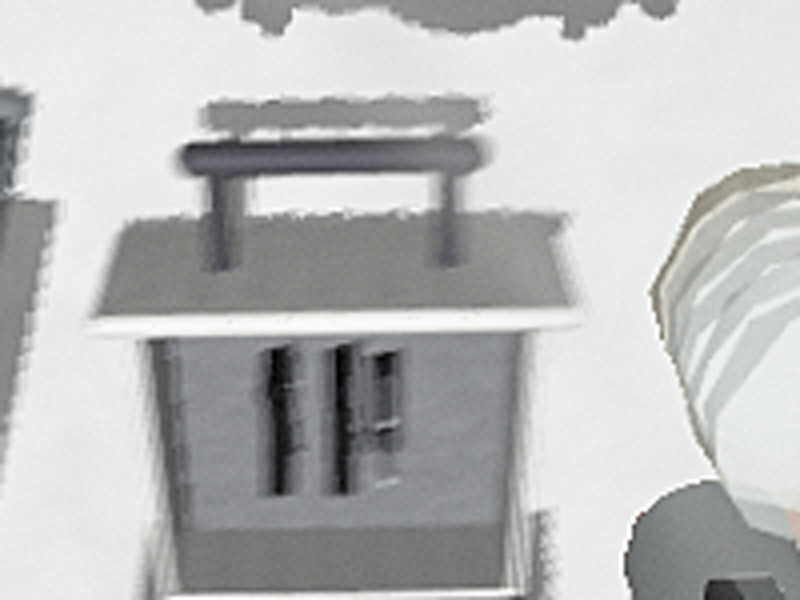

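```bash
python3 - <<'E'
from h import *
import pickle
m=pickle.load(open("w4.pkl","rb"))
Z=lambda x,y:(197+x/4-.37,121+y/4-.37)
im=cv2.imread("pics/w4.png")
cv2.imwrite("pics/w4y.png",cv2.resize(im[121+80:121+130,197+50:197+115],None,fx=12,fy=12,interpolation=cv2.INTER_CUBIC))
for n,(x,y),z in [("hL",(180,160),.036),("hR",(490,155),.036),("plL",(90,327),.06),("plR",(580,318),.06),("wallL",(145,337),.05),("wallR",(528,330),.05),("wallLb",(175,596),.05),("wallRb",(512,590),.05)]:
    print(n,plane(m,*Z(x,y),z,True).round(4))
h=(plane(m,*Z(180,160),.036,True)+plane(m,*Z(490,155),.036,True))/2;print(h)
y=np.radians(5)
X=np.array([np.cos(y),np.sin(y),0]);Y=np.array([-np.sin(y),np.cos(y),0])
c=h+.098*X;c[2]=.045;print("cradle",c)
for n,d in [("c",0*X),("pr-",-.0115*X+.0155*Y+[0,0,.003]),("pr+",.0115*X+.0155*Y+[0,0,.003]),("pl",(-.063)*X+[0,0,.015])]:
    uv=proj(m,c+d,True);print(n,uv,(uv-[197,121])*4,(uv-[247,201])*12)
E
```

```text
hL [0.5208 0.1344 0.036 ]
hR [0.5112 0.2238 0.036 ]
plL [0.5651 0.1118 0.06  ]
plR [0.5493 0.2536 0.06  ]
wallL [0.5733 0.127  0.05  ]
wallR [0.5606 0.2413 0.05  ]
wallLb [0.6775 0.1383 0.05  ]
wallRb [0.6646 0.2544 0.05  ]
[0.51599537 0.17906531 0.036     ]
cradle [0.61362245 0.18760657 0.045     ]
c [280.01758418 233.23856124] [332.07033674 448.95424498] [396.21101021 386.86273493]
pr- [292.39576922 227.26680886] [381.58307689 425.06723543] [544.74923067 315.2017063 ]
pr+ [291.92731592 241.75148249] [379.7092637  483.00592995] [539.12779109 489.01778985]
pl [280.32420056 196.31935753] [333.29680223 301.27743012] [399.89040669 -56.16770964]
```

View pics/w4y.png

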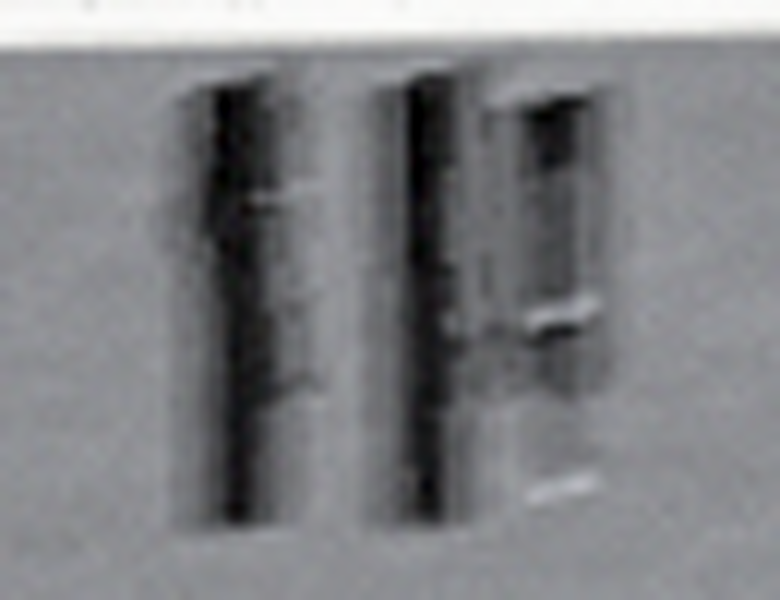

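```bash
python3 - <<'E'
from h import *
import pickle
m=pickle.load(open("w4.pkl","rb"))
Z=lambda x,y:(247+x/12-.46,201+y/12-.46)
a=plane(m,*Z(562,312),.048,True);b=plane(m,*Z(562,487),.048,True)
print(a,b,np.linalg.norm(a-b),np.degrees(np.arctan2(*(b-a)[1::-1])))
y=np.radians(5.3);Y=np.array([-np.sin(y),np.cos(y),0]);print((a+b)/2-.0155*Y)
print(cur()[2]['qd'].round(4))
E
```

```text
[0.59959922 0.20314356 0.048     ] [0.62254383 0.20580324 0.048     ] 0.023098244139039936 6.612077410436559
[0.61250327 0.18903967 0.048     ]
[-0.0404  0.0205  0.0648 -0.0976 -0.1326  0.0511]
```

>>> play_rows([
  [0,0,0,0,0.14,0],
  [0,0,0,0,0.28,0],
  [0,0,0,0,0.42,0],
  [0,0,0,0,0.56,0],
  [0,0,0,0,0.7,0],
  [0,0,0,0,0.84,0],
  [0,0,0,0,0.98,0],
  [0,0,0,0,1.12,0],
  [0,0,0,0,1.26,0],
  [0,0,0,0,1.4,0],
  [0,0,0,0,1.54,0],
  [0,0,0,0,1.57,0],
])

```text
t: 5.05
tcp_pos: [0.4754, 0.1701, 0.26]
tool_rot: [-0.45, 0.412, -0.536, 0.584]
force: [1.3, -0.1, -1.0]
finger_gap: 1.004
```

>>> play_rows([
  [0,0,0,0,0.14,0],
  [0,0,0,0,0.28,0],
  [0,0,0,0,0.42,0],
  [0,0,0,0,0.56,0],
  [0,0,0,0,0.7,0],
  [0,0,0,0,0.84,0],
  [0,0,0,0,0.98,0],
  [0,0,0,0,1.12,0],
  [0,0,0,0,1.26,0],
  [0,0,0,0,1.4,0],
  [0,0,0,0,1.54,0],
  [0,0,0,0,1.57,0],
])

```text
t: 6.25
tcp_pos: [0.4759, 0.17, 0.2598]
tool_rot: [0.06, 0.704, -0.697, 0.122]
force: [-0.8, 0.0, -0.4]
finger_gap: 1.001
```

```bash
python3 - <<'E'
from h import *; from fk import *
r=np.radians
p,R0,s=cur();print(p,s['q'].round(2));
for yaw,lean,z in ((25,15,.26),(25,25,.26),(25,40,.26),(25,44,.22)):
  Rt=toolR(r(yaw),r(lean),-1);pos=[.48,.17,z]
  print(delta(pos,Rt).round(3),ik(pos,Rt)[0].round(2))
E
```

```text
[0.475868   0.16996194 0.25980193] [ 0.13  0.24  1.87 -0.02  0.77  1.62]
[-0.004  0.001  0.    -0.092 -0.335  0.004] [0.06 0.24 1.87 0.13 0.79 1.12]
[-0.004  0.001  0.    -0.121 -0.327  0.176] [0.02 0.2  1.99 0.33 0.57 0.91]
[-0.004  0.001  0.    -0.163 -0.31   0.436] [-0.07  0.2   2.19  1.22  0.34 -0.03]
[ 0.006  0.04   0.    -0.175 -0.305  0.505] [-0.1   0.33  2.3   2.01  0.4  -0.88]
```

>>> play_rows([
  [0,0,0,-0.04,-0.14,0],
  [0,0,0,-0.07,-0.27,0],
  [0,0,0,-0.09,-0.335,0.004],
  [0,0,0,-0.12,-0.327,0.1],
  [0,0,0,-0.12,-0.327,0.176],
  [0,0.005,0,-0.13,-0.32,0.24],
  [0,0.01,0,-0.14,-0.32,0.3],
  [0,0.015,0,-0.15,-0.315,0.37],
  [0,0.02,0,-0.163,-0.31,0.436],
  [0.003,0.03,0,-0.17,-0.307,0.47],
  [0.006,0.04,0,-0.175,-0.305,0.505],
  [0.006,0.04,0,-0.175,-0.305,0.505],
])

```text
t: 7.45
tcp_pos: [0.478, 0.1811, 0.2276]
tool_rot: [0.096, 0.71, -0.576, 0.393]
force: [-0.7, 0.8, -0.1]
finger_gap: 1.001
```

```bash
python3 - <<'E'
from h import *; from fk import *
r=np.radians
p,R0,s=cur();print(p,s['q'].round(2));
for yaw,lean,pos in ((25,44,(.48,.17,.22)),(10,44,(.48,.17,.22)),(10,42,(.49,.14,.2)),(0,42,(.49,.14,.2)),(-13,40,(.49,.12,.2))):
  Rt=toolR(r(yaw),r(lean),-1)
  print(delta(pos,Rt).round(3),[x.round(2) for x in ik(pos,Rt)])
E
```

```text
[0.47804471 0.18111878 0.22762311] [-0.08  0.3   2.25  1.71  0.38 -0.56]
[0.007 0.003 0.011 0.039 0.001 0.036] [array([-0.1 ,  0.33,  2.3 ,  2.01,  0.4 , -0.88])]
[0.007 0.003 0.011 0.217 0.193 0.039] [array([ 0.08,  0.33,  2.29,  2.88,  0.25, -1.39])]
[0.023 0.015 0.043 0.214 0.197 0.004] [array([-0.02,  0.38,  2.29,  2.66,  0.28, -1.25])]
[0.023 0.015 0.043 0.33  0.327 0.007] [array([ 0.1 ,  0.38,  2.27,  3.41,  0.25, -1.76])]
[ 0.03   0.008  0.061  0.473  0.504 -0.024] [array([ 0.16,  0.38,  2.21,  4.32,  0.27, -2.43])]
```

Crossed successfully. Go to yaw 10, then half turn.

>>> play_rows([
  [0.007,0.003,0.011,0.039,0.001,0.036],
  [0.007,0.003,0.011,0.039,0.001,0.036],
  [0.01,0.008,0.02,0.13,0.1,0.02],
  [0.02,0.015,0.03,0.2,0.18,0.005],
  [0.023,0.015,0.043,0.23,0.22,0.005],
  [0.023,0.015,0.043,0.27,0.26,0.005],
  [0.023,0.015,0.043,0.27,0.26,0.005],
  [0.023,0.015,0.043,0.27,0.26,0.005],
  [0.023,0.015,0.043,0.27,0.26,0.005],
])

```text
t: 8.35
tcp_pos: [0.4905, 0.1405, 0.1998]
tool_rot: [0.223, 0.672, -0.648, 0.281]
force: [0.2, -1.2, -0.1]
finger_gap: 0.999
```

>>> play_rows([
  [0,0,0,0,0.14,0],
  [0,0,0,0,0.28,0],
  [0,0,0,0,0.42,0],
  [0,0,0,0,0.56,0],
  [0,0,0,0,0.7,0],
  [0,0,0,0,0.84,0],
  [0,0,0,0,0.98,0],
  [0,0,0,0,1.12,0],
  [0,0,0,0,1.26,0],
  [0,0,0,0,1.4,0],
  [0,0,0,0,1.54,0],
  [0,0,0,0,1.57,0],
])

```text
t: 9.55
tcp_pos: [0.4907, 0.14, 0.1998]
tool_rot: [0.616, 0.674, -0.3, -0.277]
force: [0.2, 0.2, -0.5]
finger_gap: 1.003
```

>>> play_rows([
  [0,0,0,0,0.14,0],
  [0,0,0,0,0.28,0],
  [0,0,0,0,0.42,0],
  [0,0,0,0,0.56,0],
  [0,0,0,0,0.7,0],
  [0,0,0,0,0.84,0],
  [0,0,0,0,0.98,0],
  [0,0,0,0,1.12,0],
  [0,0,0,0,1.26,0],
  [0,0,0,0,1.4,0],
  [0,0,0,0,1.54,0],
  [0,0,0,0,1.57,0],
])

```text
t: 10.75
tcp_pos: [0.4906, 0.14, 0.1997]
tool_rot: [-0.648, -0.281, -0.223, 0.672]
force: [-0.0, 0.2, 0.8]
finger_gap: 1.003
```

```bash
python3 - <<'E'
from h import *; from fk import *
r=np.radians
p,R0,s=cur();print(p,s['q'].round(2));
c=np.array([.530,.0362,.075]);Rt=toolR(r(-13),r(38));y=Rt.apply([0,1,0])
for b in (.14,.1,.06):
  pos=c-y*b
  print(b,pos.round(3),delta(pos,Rt).round(4),[x.round(2) for x in ik(pos,Rt)])
E
```

```text
[0.49064378 0.14003052 0.19968952] [0.04 0.38 2.28 3.   0.25 1.67]
0.14 [0.446 0.056 0.185] [-0.0483 -0.024  -0.0801 -0.2036  0.242   0.0657] [array([-0.05,  0.36,  2.36,  3.56,  0.26,  1.3 ])]
0.1 [0.47  0.05  0.154] [-0.0518  0.0151 -0.0878 -0.2036  0.242   0.0657] [array([-0.07,  0.48,  2.35,  3.42,  0.36,  1.43])]
0.06 [0.494 0.045 0.122] [-0.0554  0.0542 -0.0955 -0.2036  0.242   0.0657] [array([-0.08,  0.59,  2.31,  3.36,  0.43,  1.49])]
```

>>> play_rows([
  [-0.02,-0.01,-0.03,-0.05,0.06,0.02],
  [-0.04,-0.015,-0.06,-0.1,0.12,0.03],
  [-0.05,-0.01,-0.08,-0.15,0.18,0.05],
  [-0.0515,0.005,-0.087,-0.2,0.24,0.065],
  [-0.0515,0.015,-0.0878,-0.2036,0.242,0.0657],
  [-0.0515,0.015,-0.0878,-0.2036,0.242,0.0657],
  [-0.0515,0.015,-0.0878,-0.2036,0.242,0.0657],
  [-0.0515,0.015,-0.0878,-0.2036,0.242,0.0657],
])

```text
t: 11.55
tcp_pos: [0.4695, 0.0506, 0.154]
tool_rot: [0.69, 0.153, 0.304, -0.639]
force: [-0.8, -0.1, -0.4]
finger_gap: 0.999
```

```bash
python3 - <<'E'
from h import *; from fk import *
import pickle
r=np.radians
p,R0,s=cur();print(p,s['q'].round(2),s['qd'].round(3));
m=camera_model("wrist");im=snapshot("wrist");cv2.imwrite("pics/w5.png",im[:,:,::-1]);pickle.dump(m,open("w5.pkl","wb"))
c=np.array([.530,.0362,.075]);uv=proj(m,c,True);print(uv)
x0,y0=int(uv[0])-100,int(uv[1])-70;print(x0,y0)
cv2.imwrite("pics/w5z.png",cv2.resize(im[y0:y0+150,x0:x0+200,::-1],None,fx=4,fy=4,interpolation=cv2.INTER_CUBIC))
E
```

```text
[0.46950745 0.05060352 0.154024  ] [-0.07  0.48  2.35  3.42  0.35  1.43] [-0.    -0.006  0.001  0.012  0.001 -0.003]
[277.61708601 210.7756617 ]
177 140
```

View pics/w5z.png

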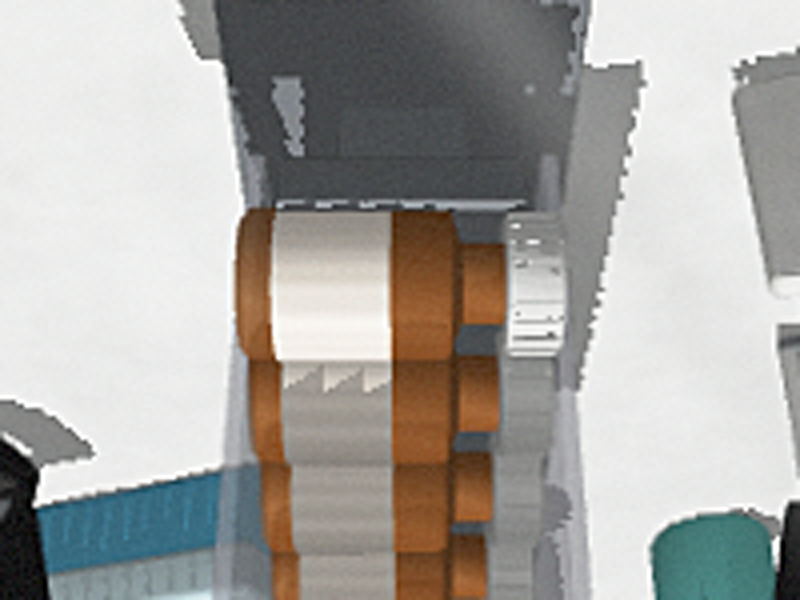

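View pics/w5.png

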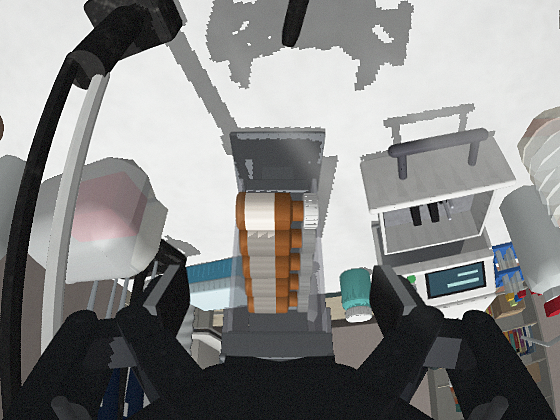

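```bash
python3 - <<'E'
from h import *
r=np.radians
c=np.array([.5297,.0361,.075]);Rt=toolR(r(-13),r(38));y=Rt.apply([0,1,0])
for b in (.02,-.026): print(delta(c-y*b,Rt).round(4))
E
```

```text
[ 0.      0.0804 -0.0006 -0.0007  0.0004 -0.0005]
[ 1.000e-04  1.264e-01 -6.000e-04 -7.000e-04  4.000e-04 -5.000e-04]
```

>>> play_rows([
  [0,0.03,-0.0005,0,0,0],
  [0,0.06,-0.0005,0,0,0],
  [0,0.08,-0.0005,0,0,0],
  [0,0.095,-0.0005,0,0,0],
  [0,0.11,-0.0005,0,0,0],
  [0,0.12,-0.0005,0,0,0],
  [0,0.126,-0.0005,0,0,0],
  [0,0.126,-0.0005,0,0,0],
  [0,0.126,-0.0005,0,0,0],
  [0,0.126,-0.0005,0,0,0],
])

```text
t: 12.6
tcp_pos: [0.5451, 0.0325, 0.055]
tool_rot: [0.69, 0.153, 0.305, -0.638]
force: [-0.6, -0.3, -0.3]
finger_gap: 1.003
```

```bash
python3 - <<'E'
from h import *; from fk import *
import pickle
r=np.radians
p,R0,s=cur();print(p,s['q'].round(2),s['qd'].round(3),s['force']);
c=np.array([.5297,.0361,.075]);Rt=toolR(r(-13),r(38));y=Rt.apply([0,1,0]);print(delta(c+y*.026,Rt).round(4))
m=camera_model("wrist");im=snapshot("wrist");cv2.imwrite("pics/w6.png",im[:,:,::-1]);pickle.dump(m,open("w6.pkl","wb"))
uv=proj(m,c,True);print(uv)
E
```

```text
[0.54505691 0.03250834 0.05504758] [-0.1   0.78  2.22  3.3   0.52  1.54] [-0.    -0.    -0.001  0.002  0.003  0.   ] [-0.62224001 -0.29992439 -0.25121972]
[-0.0001  0.0006  0.     -0.0002 -0.001  -0.0005]
[277.61955933 296.79020716]
```

View pics/w6.png

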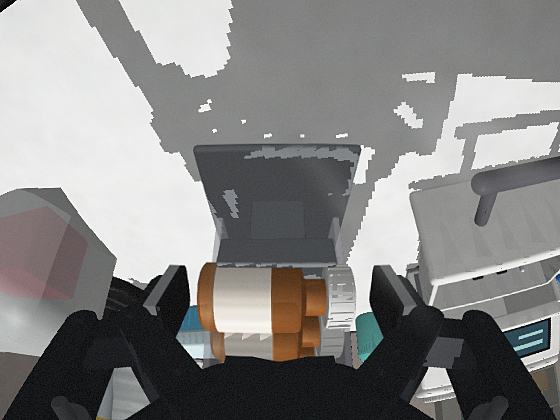

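>>> play_rows([
  [0,0.0006,0,0,0,0],
  [0,0.0006,0,0,0,0],
  [0,0.0006,0,0,0,0],
  [0,0.0006,0,0,0,0],
  [0,0.0006,0,0,0,0],
  [0,0.0006,0,0,0,0],
  [0,0.0006,0,0,0,0],
  [0,0.0006,0,0,0,0],
], gripper=0.05, force=30)

```text
t: 13.45
tcp_pos: [0.5458, 0.0323, 0.0544]
tool_rot: [0.69, 0.153, 0.305, -0.638]
force: [-2.4, 1.5, 5.1]
finger_gap: 0.719
```

```bash
python3 - <<'E'
from h import *; from fk import *
import pickle
p,R0,s=cur();print(p,s['force'],s['finger_gap']*.0854);
m=camera_model("wrist");im=snapshot("wrist");cv2.imwrite("pics/w7.png",im[:,:,::-1]);pickle.dump((m,p,s['tool_rot']),open("w7.pkl","wb"))
r=np.radians
c=np.array([.5297,.0361,.075]);
X=np.array([np.cos(r(-13)),np.sin(r(-13)),0]);n=-X*np.sin(r(15))+np.array([0,0,1])*np.cos(r(15))
print("lift15 in tool",R0.inv().apply(n*.012).round(4))
E
```

```text
[0.54578262 0.03233222 0.05444769] [-2.35325258  1.45384198  5.06332462] 0.06144061284660762
lift15 in tool [ 0.0047 -0.011   0.    ]
```

View pics/w7.png

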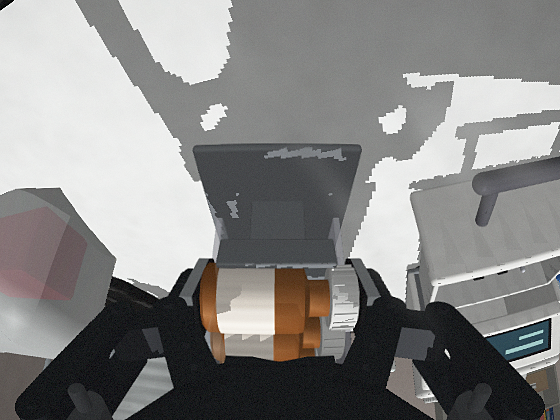

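>>> play_rows([
  [0.0015,-0.0035,0,0,0,0],
  [0.003,-0.0075,0,0,0,0],
  [0.005,-0.012,0,0,0,0],
  [0.005,-0.018,0,0,0,0],
  [0.005,-0.026,0,0,0,0],
  [0.005,-0.035,0,0,0,0],
  [0.005,-0.05,0,0,0,0],
  [0.005,-0.07,0,0,0,0],
  [0.005,-0.09,0,0,0,0],
  [0.005,-0.09,0,0,0,0],
  [0.005,-0.09,0,0,0,0],
])

```text
t: 14.6
tcp_pos: [0.4961, 0.0439, 0.1288]
tool_rot: [0.69, 0.153, 0.305, -0.638]
force: [-0.2, 0.5, -0.4]
finger_gap: 0.721
```

```bash
python3 - <<'E'
from h import *; from fk import *
import pickle
p,R0,s=cur();print(p,s['q'].round(2),s['force'],s['finger_gap']*.0854);
m=camera_model("wrist");im=snapshot("wrist");cv2.imwrite("pics/w8.png",im[:,:,::-1]);pickle.dump((m,p,s['tool_rot']),open("w8.pkl","wb"))
E
```

```text
[0.49610898 0.04388168 0.12878586] [-0.08  0.57  2.31  3.37  0.4   1.47] [-0.17044882  0.51830882 -0.40341559] 0.06159736782914432
```

View pics/w8.png

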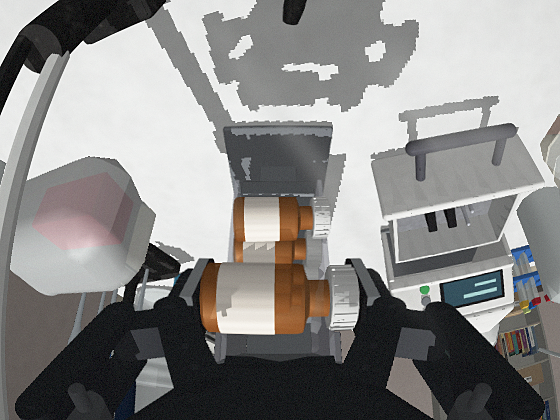

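```bash
python3 - <<'E'
from h import *; from fk import *
import pickle
r=np.radians
m,p,q=pickle.load(open("w7.pkl","rb"));R7=R.from_quat(q)
v=R7.inv().apply(np.array([.5297,.0361,.075])-p);print("vial in tool",v.round(4))
m,p,q=pickle.load(open("w8.pkl","rb"));R8=R.from_quat(q)
for vv in (v,[0,-.025,0],[0,-.027,0]): 
  for dz in(-.031,.0,.031): print(proj(m,p+R8.apply(vv+np.array([0,0,dz])),True).round(1))
Rt=toolR(r(5),r(42));pos=[.49,.15,.21]
print(delta(pos,Rt).round(4),[x.round(2) for x in ik(pos,Rt)])
E
```

```text
vial in tool [-0.0004 -0.0264  0.0001]
[205.3 296.2]
[277.7 297.6]
[350.2 296.2]
[205.9 295.2]
[277.6 296.6]
[349.4 295.2]
[204.9 297.6]
[277.5 299.1]
[350.3 297.7]
[ 0.0264 -0.0829  0.1021  0.202  -0.2419 -0.0682] [array([0.07, 0.35, 2.26, 3.1 , 0.21, 1.61])]
```

>>> play_rows([
  [0,-0.03,0.01,0.03,-0.04,-0.01],
  [0.01,-0.05,0.03,0.07,-0.08,-0.02],
  [0.015,-0.07,0.06,0.12,-0.14,-0.04],
  [0.02,-0.083,0.08,0.16,-0.19,-0.055],
  [0.026,-0.083,0.102,0.202,-0.242,-0.068],
  [0.026,-0.083,0.102,0.202,-0.242,-0.068],
  [0.026,-0.083,0.102,0.202,-0.242,-0.068],
])

```text
t: 15.35
tcp_pos: [0.4892, 0.1498, 0.2089]
tool_rot: [-0.649, -0.281, -0.224, 0.671]
force: [0.4, 0.1, -0.2]
finger_gap: 0.724
```

>>> play_rows([
  [0,0,0,0,-0.14,0],
  [0,0,0,0,-0.28,0],
  [0,0,0,0,-0.42,0],
  [0,0,0,0,-0.56,0],
  [0,0,0,0,-0.7,0],
  [0,0,0,0,-0.84,0],
  [0,0,0,0,-0.98,0],
  [0,0,0,0,-1.12,0],
  [0,0,0,0,-1.26,0],
  [0,0,0,0,-1.4,0],
  [0,0,0,0,-1.54,0],
  [0,0,0,0,-1.57,0],
])

```text
t: 16.55
tcp_pos: [0.4885, 0.1492, 0.2085]
tool_rot: [0.617, 0.672, -0.301, -0.276]
force: [0.0, -0.5, -0.4]
finger_gap: 0.728
```

>>> play_rows([
  [0,0,0,0,-0.14,0],
  [0,0,0,0,-0.28,0],
  [0,0,0,0,-0.42,0],
  [0,0,0,0,-0.56,0],
  [0,0,0,0,-0.7,0],
  [0,0,0,0,-0.84,0],
  [0,0,0,0,-0.98,0],
  [0,0,0,0,-1.12,0],
  [0,0,0,0,-1.26,0],
  [0,0,0,0,-1.4,0],
  [0,0,0,0,-1.54,0],
  [0,0,0,0,-1.57,0],
])

```text
t: 17.75
tcp_pos: [0.4887, 0.1495, 0.2089]
tool_rot: [0.224, 0.671, -0.649, 0.28]
force: [0.6, -0.7, -1.2]
finger_gap: 0.723
```

```bash
python3 - <<'E'
from h import *; from fk import *
r=np.radians
p,R0,s=cur();print(p,s['q'].round(2),s['finger_gap']*.0854);
for yaw,lean,pos in ((15,44,(.48,.17,.22)),(25,44,(.48,.17,.22)),(25,40,(.48,.17,.25)),(25,25,(.48,.17,.26)),(20,15,(.48,.17,.26))):
  Rt=toolR(r(yaw),r(lean),-1)
  print(delta(pos,Rt).round(3),[x.round(2) for x in ik(pos,Rt)])
E
```

```text
[0.48871187 0.14948717 0.20892513] [ 0.07  0.35  2.26  3.1   0.2  -1.53] 0.06170547445569347
[-0.002 -0.013 -0.021 -0.12  -0.131  0.038] [array([ 0.02,  0.33,  2.3 ,  2.52,  0.29, -1.15])]
[-0.002 -0.013 -0.021 -0.238 -0.259  0.037] [array([-0.1 ,  0.33,  2.3 ,  2.01,  0.4 , -0.88])]
[-0.022 -0.035 -0.021 -0.229 -0.267 -0.032] [array([-0.07,  0.22,  2.2 ,  1.33,  0.33, -0.14])]
[-0.029 -0.043 -0.021 -0.193 -0.296 -0.291] [array([0.02, 0.2 , 1.99, 0.33, 0.57, 0.91])]
[-0.029 -0.043 -0.021 -0.126 -0.236 -0.465] [array([0.08, 0.24, 1.87, 0.1 , 0.78, 1.24])]
```

>>> play_rows([
  [-0.002,-0.006,-0.01,-0.06,-0.065,0.02],
  [-0.002,-0.013,-0.021,-0.12,-0.13,0.038],
  [-0.002,-0.013,-0.021,-0.18,-0.2,0.038],
  [-0.002,-0.013,-0.021,-0.238,-0.259,0.037],
  [-0.01,-0.025,-0.021,-0.23,-0.26,0],
  [-0.022,-0.035,-0.021,-0.229,-0.267,-0.032],
  [-0.025,-0.04,-0.021,-0.22,-0.27,-0.08],
  [-0.029,-0.043,-0.021,-0.21,-0.28,-0.16],
  [-0.029,-0.043,-0.021,-0.2,-0.29,-0.23],
  [-0.029,-0.043,-0.021,-0.193,-0.296,-0.291],
  [-0.029,-0.043,-0.021,-0.16,-0.27,-0.38],
  [-0.029,-0.043,-0.021,-0.126,-0.236,-0.465],
])

```text
t: 18.95
tcp_pos: [0.4777, 0.1805, 0.2582]
tool_rot: [0.014, 0.727, -0.614, 0.307]
force: [-0.6, 0.4, -0.8]
finger_gap: 0.722
```

```bash
python3 - <<'E'
from h import *; from fk import *
r=np.radians
p,R0,s=cur();print(p,s['q'].round(2),s['finger_gap']*.0854);
Rt=toolR(r(6),r(12),-1);pos=(.50,.18,.25)
print(delta(pos,Rt).round(3),[x.round(2) for x in ik(pos,Rt)])
E
```

```text
[0.47773959 0.18048305 0.25815144] [-0.01  0.2   2.02  0.5   0.55  0.75] 0.06170134495663833
[-0.014  0.016  0.01   0.17   0.301 -0.26 ] [array([ 0.14,  0.3 ,  1.79, -0.01,  0.84,  1.61])]
```

Then straighten and half-turn back.

>>> play_rows([
  [-0.004,0.004,0.003,0.04,0.08,-0.07],
  [-0.008,0.008,0.006,0.08,0.15,-0.13],
  [-0.014,0.012,0.01,0.13,0.23,-0.2],
  [-0.014,0.016,0.01,0.17,0.3,-0.26],
  [-0.014,0.016,0.01,0.17,0.3,-0.26],
  [-0.014,0.016,0.01,0.17,0.3,-0.26],
])

```text
t: 19.55
tcp_pos: [0.4999, 0.1814, 0.2497]
tool_rot: [0.036, 0.706, -0.698, 0.115]
force: [-0.2, -1.0, -1.0]
finger_gap: 0.721
```

>>> play_rows([
  [0,0,0,0,-0.14,0],
  [0,0,0,0,-0.28,0],
  [0,0,0,0,-0.42,0],
  [0,0,0,0,-0.56,0],
  [0,0,0,0,-0.7,0],
  [0,0,0,0,-0.84,0],
  [0,0,0,0,-0.98,0],
  [0,0,0,0,-1.12,0],
  [0,0,0,0,-1.26,0],
  [0,0,0,0,-1.4,0],
  [0,0,0,0,-1.54,0],
  [0,0,0,0,-1.57,0],
])

```text
t: 20.75
tcp_pos: [0.4989, 0.1804, 0.25]
tool_rot: [-0.468, 0.418, -0.519, 0.581]
force: [-0.2, -0.4, 0.2]
finger_gap: 0.723
```

>>> play_rows([
  [0,0,0,0,-0.14,0],
  [0,0,0,0,-0.28,0],
  [0,0,0,0,-0.42,0],
  [0,0,0,0,-0.56,0],
  [0,0,0,0,-0.7,0],
  [0,0,0,0,-0.84,0],
  [0,0,0,0,-0.98,0],
  [0,0,0,0,-1.12,0],
  [0,0,0,0,-1.26,0],
  [0,0,0,0,-1.4,0],
  [0,0,0,0,-1.54,0],
  [0,0,0,0,-1.57,0],
  [0,0,0,0,-1.57,0],
])

```text
invalid input
```

>>> play_rows([
  [0,0,0,0,-0.14,0],
  [0,0,0,0,-0.28,0],
  [0,0,0,0,-0.42,0],
  [0,0,0,0,-0.56,0],
  [0,0,0,0,-0.7,0],
  [0,0,0,0,-0.84,0],
  [0,0,0,0,-0.98,0],
  [0,0,0,0,-1.12,0],
  [0,0,0,0,-1.26,0],
  [0,0,0,0,-1.4,0],
  [0,0,0,0,-1.54,0],
  [0,0,0,0,-1.57,0],
])

```text
t: 21.95
tcp_pos: [0.4989, 0.1804, 0.25]
tool_rot: [-0.698, -0.115, -0.036, 0.706]
force: [-0.5, 0.3, -0.6]
finger_gap: 0.718
```

```bash
python3 - <<'E'
from h import *; from fk import *
r=np.radians
p,R0,s=cur();print(p,s['q'].round(2),s['finger_gap']*.0854);
# view pose: vial above cradle, 90mm up
Rt=toolR(r(6),r(14));c=np.array([.5665,.183,.16]);pos=c+Rt.apply([0,.026,0])
print(pos,delta(pos,Rt).round(4),[x.round(2) for x in ik(pos,Rt)])
E
```

```text
[0.49891009 0.18043312 0.24997935] [ 0.14  0.3   1.8  -0.01  0.83 -1.54] 0.061307770579083674
[0.57275551 0.18365748 0.13477231] [ 0.0476  0.1282 -0.005  -0.0014  0.0072 -0.0306] [array([ 0.13,  0.56,  1.76, -0.01,  0.58, -1.54])]
```

>>> play_rows([
  [0,0,0,0,0,0],
  [0,0,0,0,0,0],
  [0,0,0,0,0,0],
])

```text
t: 22.25
tcp_pos: [0.5003, 0.1808, 0.2505]
tool_rot: [-0.698, -0.114, -0.038, 0.706]
force: [-0.5, 0.2, -0.9]
finger_gap: 0.718
```

```bash
python3 - <<'E'
from h import *; from fk import *
import pickle
p,R0,s=cur();print(p,s['qd'].round(4))
m=camera_model("wrist");im=snapshot("wrist");cv2.imwrite("pics/w9.png",im[:,:,::-1]);pickle.dump((m,p,s['tool_rot']),open("w9.pkl","wb"))
c=proj(m,[.613,.188,.045],True);print(c)
x0,y0=int(c[0])-70,int(c[1])-85;print(x0,y0)
cv2.imwrite("pics/w9z.png",cv2.resize(im[y0:y0+110,x0:x0+145,::-1],None,fx=5.4,fy=5.4,interpolation=cv2.INTER_CUBIC))
E
```

```text
[0.50026914 0.18084687 0.25047333] [ 0.0045  0.0042 -0.0081 -0.0027  0.0009  0.0031]
[274.36627041 232.68290163]
204 147
```

View pics/w9z.png

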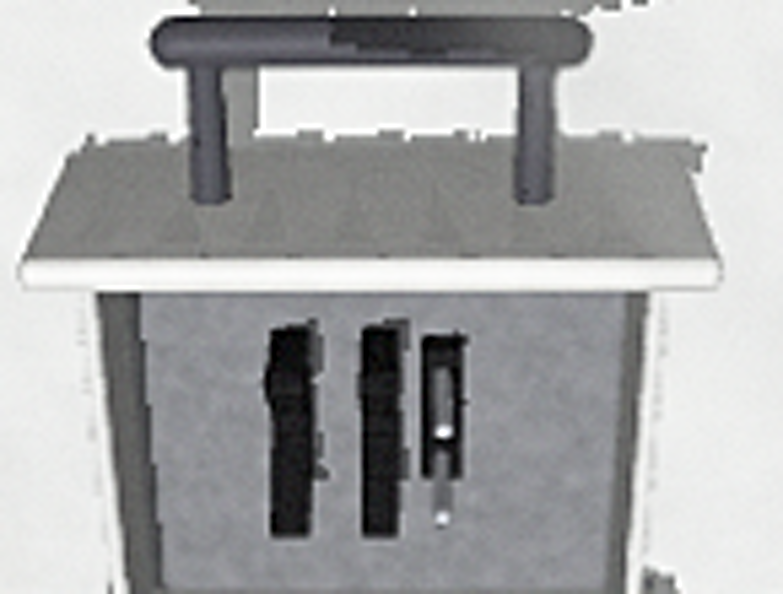

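View pics/w9.png

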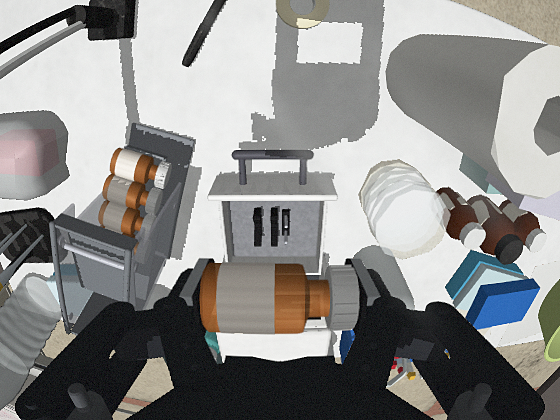

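```bash
python3 - <<'E'
from h import *
import pickle
m,p,q=pickle.load(open("w9.pkl","rb"))
Z=lambda x,y:(204+x/5.4-.41,147+y/5.4-.41)
g=lambda x,y,z:plane(m,*Z(x,y),z,True)
a=g(443,432,.048);b=g(441,519,.048)
yw=np.arctan2(*(b-a)[1::-1]);print("prongs",a,b,np.linalg.norm(a-b),np.degrees(yw))
hl,hr=g(150,42,.036),g(593,42,.036);d=hr-hl;print("handle",hl,hr,np.linalg.norm(d),np.degrees(np.arctan2(-d[0],d[1])))
l,r_=g(18,274,.06),g(722,274,.06);d=r_-l;print("plate",l,r_,np.linalg.norm(d),np.degrees(np.arctan2(-d[0],d[1])))
y=np.radians(6);X=np.array([np.cos(y),np.sin(y),0]);Y=np.array([-np.sin(y),np.cos(y),0])
print("cr from prongs",(a+b)/2-.0155*Y,"from handle",(hl+hr)/2+.098*X, "plate",(l+r_)/2+.061*X)
print(cur()[0])
E
```

```text
prongs [0.60099388 0.20025701 0.048     ] [0.62422269 0.20256394 0.048     ] 0.023343075753548076 5.671634840535258
handle [0.52163346 0.13077349 0.036     ] [0.51209986 0.22088387 0.036     ] 0.09061329570301767 6.039380602840872
plate [0.56534767 0.10850596 0.06      ] [0.54997964 0.25116651 0.06      ] 0.1434859179808025 6.148447401655731
cr from prongs [0.61422848 0.18599538 0.048     ] from handle [0.61432981 0.18607247 0.036     ] plate [0.61832949 0.18621247 0.06      ]
[0.50046912 0.18097074 0.25054975]
```

```bash
python3 - <<'E'
from h import *; from fk import *
r=np.radians
Rt=toolR(r(6),r(14));c=np.array([.6143,.186,.045]);v=np.array([-.0002,-.0264,.0])
for dz in (.06,):
  pos=c+[0,0,dz]-Rt.apply(v);print(pos,delta(pos,Rt).round(4),[x.round(2) for x in ik(pos,Rt)])
E
```

```text
[0.62084475 0.18668788 0.07943258] [ 0.0809  0.1929 -0.0073 -0.0003  0.0039 -0.0289] [array([ 0.12,  0.69,  1.68, -0.01,  0.53, -1.55])]
```

>>> play_rows([
  [0.02,0.04,-0.002,0,0.001,-0.007],
  [0.04,0.08,-0.004,0,0.002,-0.015],
  [0.06,0.12,-0.006,0,0.004,-0.02],
  [0.075,0.16,-0.007,0,0.004,-0.029],
  [0.081,0.18,-0.0073,0,0.004,-0.029],
  [0.081,0.193,-0.0073,0,0.004,-0.029],
  [0.081,0.193,-0.0073,0,0.004,-0.029],
  [0.081,0.193,-0.0073,0,0.004,-0.029],
  [0.081,0.193,-0.0073,0,0.004,-0.029],
])

```text
t: 23.2
tcp_pos: [0.6216, 0.1871, 0.081]
tool_rot: [-0.696, -0.124, -0.05, 0.705]
force: [-0.6, 0.2, -0.0]
finger_gap: 0.724
```

```bash
python3 - <<'E'
from h import *; from fk import *
import pickle
r=np.radians
p,R0,s=cur();print(p,s['qd'].round(4),s['force'])
m=camera_model("wrist");im=snapshot("wrist");cv2.imwrite("pics/w10.png",im[:,:,::-1]);pickle.dump((m,p,s['tool_rot']),open("w10.pkl","wb"))
sc=snapshot("scene");cv2.imwrite("pics/s10.png",cv2.resize(sc[100:280,160:360,::-1],None,fx=4,fy=4,interpolation=cv2.INTER_CUBIC)[:600])
Rt=toolR(r(6),r(14));c=np.array([.6143,.186,.045]);v=np.array([-.0002,-.0264,.0])
for dz in (.06,.02,.002,0):
  pos=c+[0,0,dz]-Rt.apply(v);print(dz,delta(pos,Rt).round(4))
E
```

```text
[0.62155789 0.18711808 0.08100999] [ 0.0014 -0.0063 -0.0035  0.0028 -0.0026 -0.0019] [-0.55953378  0.21039252 -0.04501117]
0.06 [-0.0013  0.0014 -0.0003 -0.0002  0.0007  0.0028]
0.02 [-0.0111  0.0402 -0.0003 -0.0002  0.0007  0.0028]
0.002 [-0.0155  0.0576 -0.0003 -0.0002  0.0007  0.0028]
0 [-0.016   0.0596 -0.0003 -0.0002  0.0007  0.0028]
```

View pics/w10.png

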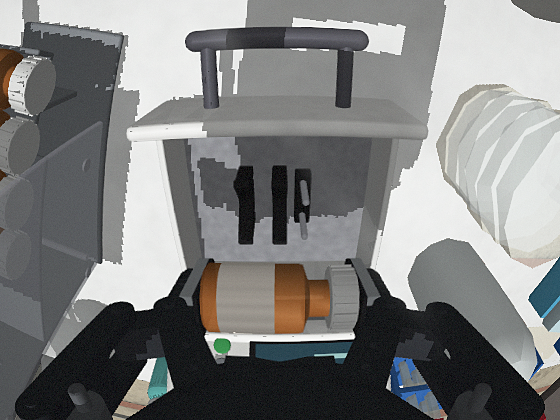

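View pics/s10.png

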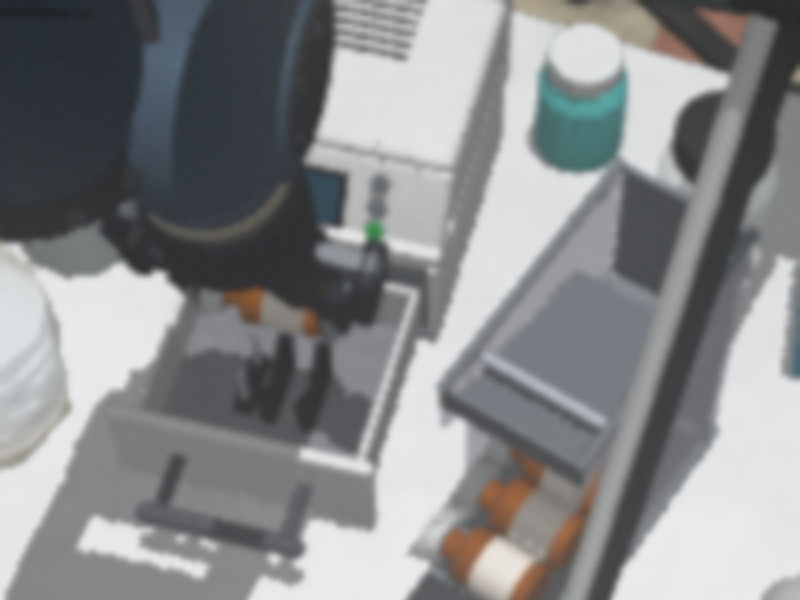

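```bash
python3 - <<'E'
import cv2
a=cv2.imread("pics/w10.png")
cv2.imwrite("pics/w10z.png",cv2.resize(a[155:255,220:330],None,fx=6,fy=6,interpolation=cv2.INTER_CUBIC))
E
```

```text
(no output)
```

View pics/w10z.png

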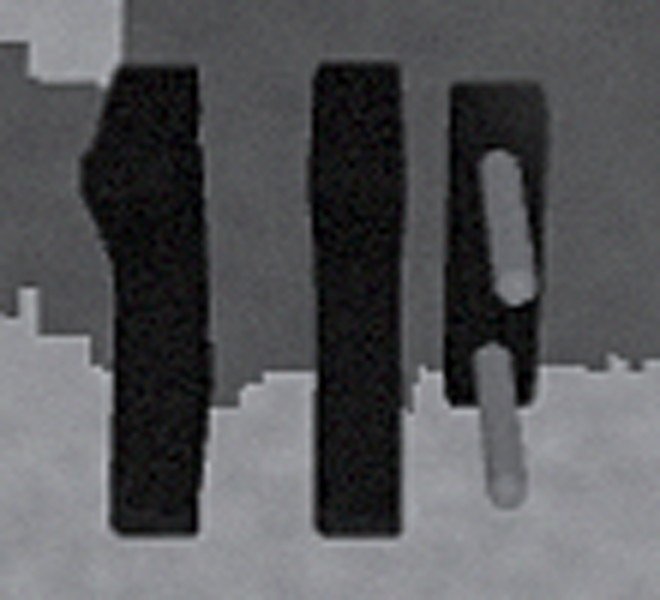

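```bash
python3 - <<'E'
from h import *
import pickle
m,p,q=pickle.load(open("w10.pkl","rb"))
g=lambda x,y,z:plane(m,220+x/6-.42,155+y/6-.42,z,True)
a=g(518,287,.048);b=g(508,493,.048);print(a,b,np.linalg.norm(a-b),np.degrees(np.arctan2(*(b-a)[1::-1])))
y=np.radians(6);X=np.array([np.cos(y),np.sin(y),0]);Y=np.array([-np.sin(y),np.cos(y),0])
print((a+b)/2-.0155*Y)
g2=lambda x,y,z:plane(m,x,y,z,True)
hl,hr=g2(186,40,.036),g2(369,37,.036);print((hl+hr)/2+.098*X,np.linalg.norm(hr-hl))
# held vial: axis rays compare to known plane
R0=R.from_quat(q);zz=(p+R0.apply([0,-.0264,0]))[2]
for n,u,v in [("base",201,297),("cap",358,297),("neckL",304,297),("neckR",330,297)]:
    print(n,R0.inv().apply(plane(m,u,v,zz,True)-p).round(4))
E
python3 - <<'E'
import cv2
a=cv2.imread("pics/w10.png")
cv2.imwrite("pics/w10v.png",cv2.resize(a[245:345,180:380],None,fx=4,fy=4,interpolation=cv2.INTER_CUBIC))
E
```

```text
[0.60063798 0.20042018 0.048     ] [0.62356091 0.20287365 0.048     ] 0.023053855992093943 6.10920098388107
[0.61371964 0.18623183 0.048     ]
[0.61262724 0.18606856 0.036     ] 0.09104566124301952
base [ 0.0001 -0.0264 -0.0328]
cap [ 0.0002 -0.0263  0.0347]
neckL [-0.0007 -0.0266  0.0113]
neckR [-0.0004 -0.0265  0.0223]
```

View pics/w10v.png

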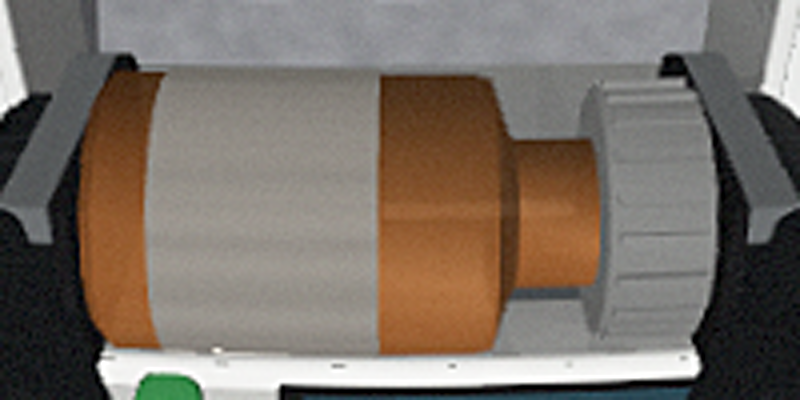

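```bash
python3 - <<'E'
from h import *
r=np.radians
Rt=toolR(r(6),r(14));c=np.array([.614,.1861,.045]);v=np.array([-.0002,-.0264,.0003])
for dz in (.06,.04,.02,.01,.005,.002):
  print(dz,delta(c+[0,0,dz]-Rt.apply(v),Rt).round(4))
E
```

```text
0.06 [-0.0016  0.0013 -0.0005 -0.0002  0.0007  0.0028]
0.04 [-0.0065  0.0207 -0.0005 -0.0002  0.0007  0.0028]
0.02 [-0.0114  0.0401 -0.0005 -0.0002  0.0007  0.0028]
0.01 [-0.0138  0.0498 -0.0005 -0.0002  0.0007  0.0028]
0.005 [-0.015   0.0547 -0.0005 -0.0002  0.0007  0.0028]
0.002 [-0.0158  0.0576 -0.0005 -0.0002  0.0007  0.0028]
```

>>> play_rows([
  [-0.0016,0.0013,-0.0005,0,0.0007,0.0028],
  [-0.004,0.011,-0.0005,0,0.0007,0.0028],
  [-0.0065,0.0207,-0.0005,0,0.0007,0.0028],
  [-0.009,0.03,-0.0005,0,0.0007,0.0028],
  [-0.0114,0.04,-0.0005,0,0.0007,0.0028],
  [-0.0126,0.045,-0.0005,0,0.0007,0.0028],
  [-0.0138,0.0498,-0.0005,0,0.0007,0.0028],
  [-0.0138,0.0498,-0.0005,0,0.0007,0.0028],
  [-0.0138,0.0498,-0.0005,0,0.0007,0.0028],
])

```text
t: 24.2
tcp_pos: [0.6203, 0.1863, 0.0278]
tool_rot: [-0.696, -0.122, -0.049, 0.705]
force: [0.7, -0.0, 0.0]
finger_gap: 0.724
```

```bash
python3 - <<'E'
from h import *; from fk import *
import pickle
r=np.radians
p,R0,s=cur();print(p,s['qd'].round(4),s['force'])
m=camera_model("wrist");im=snapshot("wrist");cv2.imwrite("pics/w11.png",im[:,:,::-1]);pickle.dump((m,p,s['tool_rot']),open("w11.pkl","wb"))
Rt=toolR(r(6),r(14));c=np.array([.614,.1861,.045]);v=np.array([-.0002,-.0264,.0003])
for dz in (.01,.005,.002,0,-.001):
  print(dz,delta(c+[0,0,dz]-Rt.apply(v),Rt).round(4))
E
```

```text
[0.62028994 0.18629392 0.02780766] [-0.0007 -0.0109 -0.0038  0.0013  0.     -0.0013] [ 0.73817662 -0.02501894  0.0036547 ]
0.01 [ 0.0005 -0.0013  0.0002 -0.0001 -0.0002 -0.0017]
0.005 [-0.0007  0.0036  0.0002 -0.0001 -0.0002 -0.0017]
0.002 [-0.0015  0.0065  0.0002 -0.0001 -0.0002 -0.0017]
0 [-0.0019  0.0084  0.0002 -0.0001 -0.0002 -0.0017]
-0.001 [-0.0022  0.0094  0.0002 -0.0001 -0.0002 -0.0017]
```

View pics/w11.png

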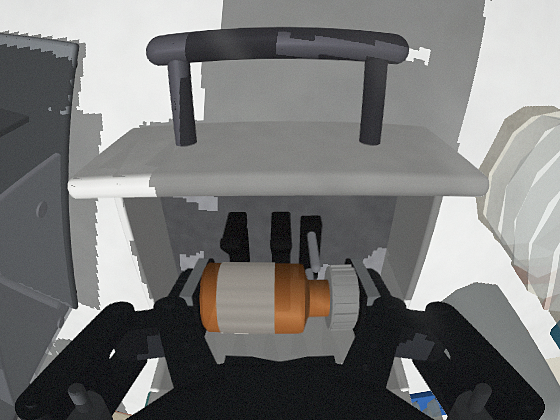

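>>> play_rows([
  [-0.0002,0.001,0.0002,0,0,-0.0017],
  [-0.0007,0.0036,0.0002,0,0,-0.0017],
  [-0.001,0.005,0.0002,0,0,-0.0017],
  [-0.0015,0.0065,0.0002,0,0,-0.0017],
  [-0.0015,0.0065,0.0002,0,0,-0.0017],
  [-0.0015,0.0065,0.0002,0,0,-0.0017],
])

```text
t: 24.85
tcp_pos: [0.6202, 0.1864, 0.021]
tool_rot: [-0.696, -0.122, -0.049, 0.705]
force: [-0.4, -0.7, -0.1]
finger_gap: 0.725
```

```bash
python3 - <<'E'
from h import *
r=np.radians
p,R0,s=cur();print(p,s['force'])
Rt=toolR(r(6),r(14));c=np.array([.614,.1861,.045]);v=np.array([-.0002,-.0264,.0003])
for dz in (.002,0,-.001):
  print(dz,delta(c+[0,0,dz]-Rt.apply(v),Rt).round(4))
E
```

```text
[0.62016698 0.18644324 0.02104665] [-0.37528424 -0.68991008 -0.13434635]
0.002 [ 0.0005 -0.0003  0.     -0.0001 -0.0002 -0.0009]
0 [ 0.      0.0017  0.     -0.0001 -0.0002 -0.0009]
-0.001 [-0.0002  0.0026  0.     -0.0001 -0.0002 -0.0009]
```

>>> play_rows([
  [0,0.001,0,0,0,-0.001],
  [0,0.0017,0,0,0,-0.001],
  [0,0.0017,0,0,0,-0.001],
  [0,0.0017,0,0,0,-0.001],
])

```text
t: 25.25
tcp_pos: [0.6212, 0.1865, 0.0198]
tool_rot: [-0.696, -0.123, -0.05, 0.705]
force: [1.2, -0.0, 0.4]
finger_gap: 0.722
```

>>> play_rows([
  [-0.0003,0.0006,0,0,0,0],
  [-0.0005,0.0012,0,0,0,0],
  [-0.0005,0.0012,0,0,0,0],
  [-0.0005,0.0012,0,0,0,0],
])

```text
t: 25.65
tcp_pos: [0.6214, 0.1866, 0.0195]
tool_rot: [-0.696, -0.124, -0.05, 0.705]
force: [-1.3, 0.3, 6.7]
finger_gap: 0.72
```

```bash
python3 - <<'E'
from h import *
p,R0,s=cur();print(p,s['force'],(p+R0.apply([-.0002,-.0264,.0003])).round(4))
im=snapshot("wrist");cv2.imwrite("pics/w12.png",im[:,:,::-1])
E
```

```text
[0.62144589 0.18659085 0.01951269] [-1.34073064  0.29207583  6.73663764] [0.6148 0.1862 0.0451]
```

View pics/w12.png

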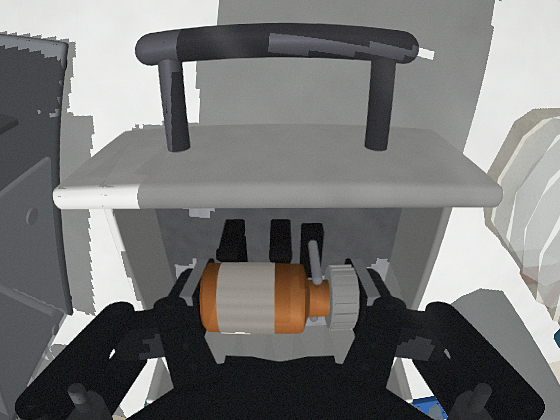

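>>> play_rows([
  [0,0,0,0,0,0],
  [0,0,0,0,0,0],
  [0,0,0,0,0,0],
  [0,0,0,0,0,0],
  [0,0,0,0,0,0],
  [0,0,0,0,0,0],
], gripper=0.073)

```text
t: 26.3
tcp_pos: [0.6203, 0.1865, 0.018]
tool_rot: [-0.696, -0.123, -0.049, 0.705]
force: [0.3, 0.1, -0.1]
finger_gap: 0.856
```

```bash
python3 - <<'E'
from h import *
p,R0,s=cur();print(p,s['force'],s['finger_gap']*.0854)
im=snapshot("wrist");cv2.imwrite("pics/w13.png",im[:,:,::-1])
E
```

```text
[0.62031226 0.18645401 0.01801476] [ 0.29194455  0.05403959 -0.07715932] 0.0730684318961371
```

View pics/w13.png

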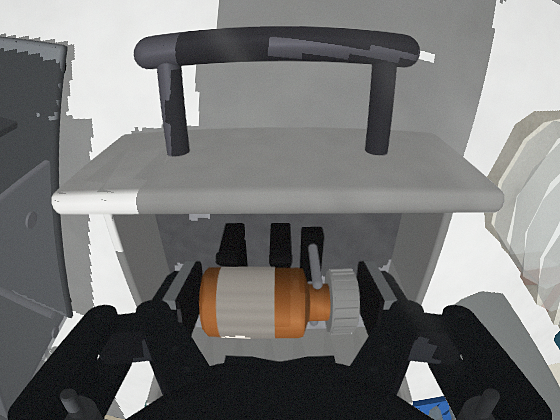

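>>> play_rows([
  [0,-0.01,0,0,0,0],
  [0,-0.025,0,0,0,0],
  [0,-0.05,0,0,0,0],
  [0,-0.08,0,0,0,0],
  [0,-0.11,0,0,0,0],
  [0,-0.14,0,0,0,0],
  [0,-0.14,0,0,0,0],
  [0,-0.14,0,0,0,0],
])

```text
t: 27.15
tcp_pos: [0.5869, 0.183, 0.156]
tool_rot: [-0.696, -0.124, -0.051, 0.705]
force: [0.6, -0.1, -0.1]
finger_gap: 0.857
```

```bash
python3 - <<'E'
from h import *; from fk import *
import pickle
r=np.radians
p,R0,s=cur();print(p,s['q'].round(2))
m=camera_model("wrist");im=snapshot("wrist");cv2.imwrite("pics/w14.png",im[:,:,::-1]);pickle.dump((m,p,s['tool_rot']),open("w14.pkl","wb"))
print(proj(m,[.614,.1861,.045],True))
y=r(6);Y=np.array([-np.sin(y),np.cos(y),0])
print(proj(m,np.array([.614,.1861,.045])+.031*Y,True),proj(m,np.array([.614,.1861,.045])-.031*Y,True),proj(m,np.array([.614,.1861,.045])+.0255*Y,True))
X=np.array([np.cos(y),np.sin(y),0]);h=np.array([.614,.1861,.036])-.098*X
# push pose: closed fist, tool lean, TCP behind handle
for lean in (0,15,30):
  for d,z in ((.05,.22),(.05,.03),(.0,.03),(-.125,.03)):
    pos=h-X*d;pos[2]=z;print(lean,d,z,pos.round(3),[x.round(2).tolist() for x in ik(pos,toolR(r(6),r(lean)))])
E
```

```text
[0.58690505 0.18304435 0.15600396] [ 0.12  0.54  1.72 -0.01  0.64 -1.55]
[278.39120315 204.50045167]
[315.86771293 204.49987062] [240.93438027 204.55368721] [309.26133547 204.49614267]
0 0.05 0.22 [0.467 0.171 0.22 ] [[0.13, 0.37, 1.76, 0.0, 1.01, -1.55]]
0 0.05 0.03 [0.467 0.171 0.03 ] [[0.13, 0.71, 1.9, 0.0, 0.54, -1.55]]
0 0.0 0.03 [0.517 0.176 0.03 ] [[0.12, 0.74, 1.77, -0.0, 0.63, -1.55]]
0 -0.125 0.03 [0.641 0.189 0.03 ] [[0.12, 0.84, 1.45, 0.0, 0.86, -1.56]]
15 0.05 0.22 [0.467 0.171 0.22 ] [[0.13, 0.29, 1.94, -0.01, 0.65, -1.54]]
15 0.05 0.03 [0.467 0.171 0.03 ] [[0.13, 0.7, 2.09, -0.07, 0.09, -1.48]]
15 0.0 0.03 [0.517 0.176 0.03 ] [[0.13, 0.72, 1.96, -0.03, 0.2, -1.52]]
15 -0.125 0.03 [0.641 0.189 0.03 ] [[0.12, 0.79, 1.65, -0.01, 0.44, -1.54]]
30 0.05 0.22 [0.467 0.171 0.22 ] [[0.13, 0.27, 2.13, -0.07, 0.23, -1.48]]
30 0.05 0.03 [0.467 0.171 0.03 ] [[0.13, 0.79, 2.27, 3.18, 0.44, 1.57]]
30 0.0 0.03 [0.517 0.176 0.03 ] [[0.13, 0.78, 2.14, 3.18, 0.3, 1.55]]
30 -0.125 0.03 [0.641 0.189 0.03 ] [[0.12, 0.8, 1.84, 3.65, 0.02, 1.08]]
```

View pics/w14.png

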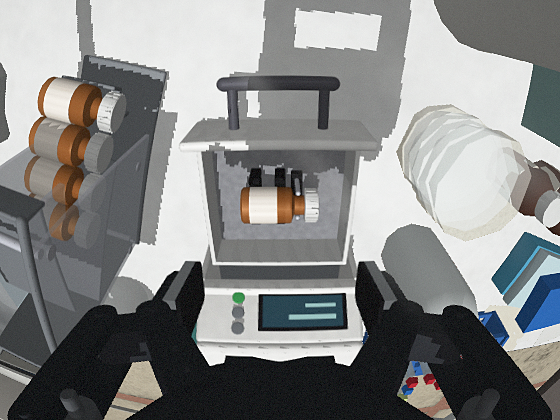

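```bash
python3 - <<'E'
from h import *; from fk import *
r=np.radians
y=r(6);X=np.array([np.cos(y),np.sin(y),0]);h=np.array([.614,.1861,.036])-.098*X
Rt=toolR(y,r(6))
for d,z in ((.05,.18),(.05,.022)):
    pos=h-X*d;pos[2]=z;print(pos,delta(pos,Rt).round(4),[x.round(2).tolist() for x in ik(pos,Rt)])
E
```

```text
[0.46681076 0.17062979 0.18      ] [-1.105e-01 -5.380e-02  3.000e-04 -1.000e-04 -1.000e-04  1.406e-01] [[0.13, 0.4, 1.88, -0.0, 0.76, -1.55]]
[0.46681076 0.17062979 0.022     ] [-1.489e-01  9.950e-02  3.000e-04 -1.000e-04 -1.000e-04  1.406e-01] [[0.13, 0.71, 1.98, -0.01, 0.35, -1.54]]
```

>>> play_rows([
  [-0.03,-0.015,0,0,0,0.04],
  [-0.06,-0.03,0,0,0,0.08],
  [-0.09,-0.045,0,0,0,0.12],
  [-0.11,-0.054,0,0,0,0.14],
  [-0.115,-0.03,0,0,0,0.14],
  [-0.125,0.01,0,0,0,0.14],
  [-0.135,0.045,0,0,0,0.14],
  [-0.145,0.08,0,0,0,0.14],
  [-0.149,0.0995,0,0,0,0.1406],
  [-0.149,0.0995,0,0,0,0.1406],
  [-0.149,0.0995,0,0,0,0.1406],
], gripper=0.0)

```text
t: 28.3
tcp_pos: [0.4664, 0.1703, 0.0207]
tool_rot: [-0.703, -0.073, 0.001, 0.707]
force: [-0.6, 0.0, 0.2]
finger_gap: 0.007
```

```bash
python3 - <<'E'
from h import *; from fk import *
r=np.radians
p,R0,s=cur();print(p,s['q'].round(2),s['force'],s['finger_gap'])
im=snapshot("wrist");cv2.imwrite("pics/w15.png",im[:,:,::-1])
y=r(6);X=np.array([np.cos(y),np.sin(y),0]);h=np.array([.614,.1861,.036])-.098*X;Rt=toolR(y,r(6))
for d in (.05,.02,-.104):
    pos=h-X*d;pos[2]=.022;print(delta(pos,Rt).round(4))
E
```

```text
[0.46640047 0.17025121 0.02068003] [ 0.13  0.72  1.97 -0.01  0.35 -1.54] [-0.64556121  0.02511757  0.15446952] 0.006733408053084535
[-0.0002 -0.0005  0.0003 -0.0001 -0.0003 -0.0007]
[ 0.0297  0.0026  0.0003 -0.0001 -0.0003 -0.0007]
[ 1.53e-01  1.55e-02  3.00e-04 -1.00e-04 -3.00e-04 -7.00e-04]
```

View pics/w15.png

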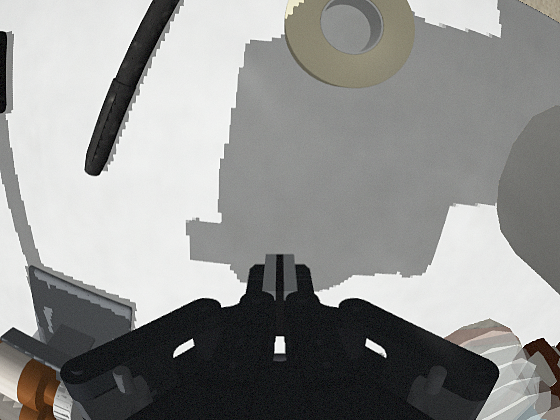

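>>> play_rows([
  [0.006,0.0006,0,0,0,0],
  [0.014,0.0014,0,0,0,0],
  [0.02,0.002,0,0,0,0],
  [0.025,0.0025,0,0,0,0],
  [0.029,0.003,0,0,0,0],
  [0.033,0.0034,0,0,0,0],
  [0.037,0.0038,0,0,0,0],
  [0.042,0.0043,0,0,0,0],
  [0.047,0.0049,0,0,0,0],
  [0.052,0.0054,0,0,0,0],
  [0.057,0.0059,0,0,0,0],
])

```text
t: 29.45
tcp_pos: [0.5239, 0.1765, 0.0213]
tool_rot: [-0.703, -0.073, 0.001, 0.707]
force: [-1.6, 1.6, 0.1]
finger_gap: 0.003
```

```bash
python3 - <<'E'
from h import *; from fk import *
r=np.radians
p,R0,s=cur();print(p,s['force'])
im=snapshot("scene");cv2.imwrite("pics/s16.png",cv2.resize(im[100:280,160:360,::-1],None,fx=4,fy=4,interpolation=cv2.INTER_CUBIC)[:600])
E
```

```text
[0.52386573 0.17645638 0.02126416] [-1.62927764  1.60009709  0.14812488]
```

View pics/s16.png

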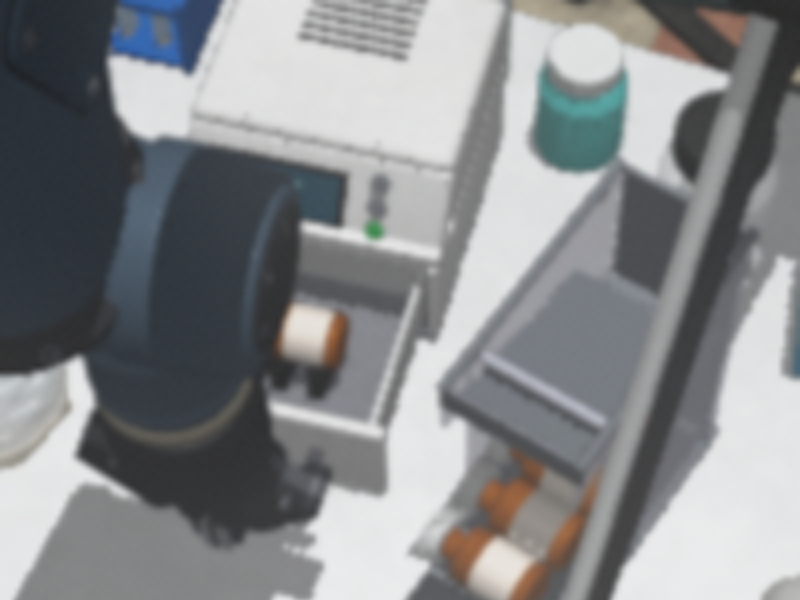

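>>> play_rows([
  [0.005,0.0005,0,0,0,0],
  [0.011,0.0011,0,0,0,0],
  [0.017,0.0017,0,0,0,0],
  [0.023,0.0024,0,0,0,0],
  [0.029,0.003,0,0,0,0],
  [0.035,0.0036,0,0,0,0],
  [0.041,0.0042,0,0,0,0],
  [0.047,0.0049,0,0,0,0],
  [0.053,0.0055,0,0,0,0],
  [0.059,0.0061,0,0,0,0],
  [0.065,0.0067,0,0,0,0],
  [0.07,0.0073,0,0,0,0],
])

```text
t: 30.7
tcp_pos: [0.5946, 0.1838, 0.0215]
tool_rot: [-0.703, -0.074, 0.0, 0.707]
force: [-2.3, 1.6, -0.3]
finger_gap: -0.002
```

>>> play_rows([
  [0.004,0.0004,0,0,0,0],
  [0.008,0.0008,0,0,0,0],
  [0.012,0.0012,0,0,0,0],
  [0.015,0.0015,0,0,0,0],
  [0.018,0.0018,0,0,0,0],
  [0.02,0.002,0,0,0,0],
])

```text
t: 31.3
tcp_pos: [0.6142, 0.1858, 0.0216]
tool_rot: [-0.703, -0.074, 0.0, 0.707]
force: [-1.7, 1.9, -0.2]
finger_gap: -0.003
```

>>> play_rows([
  [0.002,0.0002,0,0,0,0],
  [0.004,0.0004,0,0,0,0],
  [0.006,0.0006,0,0,0,0],
  [0.007,0.0007,0,0,0,0],
])

```text
t: 31.7
tcp_pos: [0.6168, 0.1861, 0.0211]
tool_rot: [-0.704, -0.07, 0.004, 0.707]
force: [-10.3, -0.0, 5.8]
finger_gap: 0.001
```

```bash
python3 - <<'E'
from h import *
p,R0,s=cur();print(p,s['force'])
im=snapshot("scene");cv2.imwrite("pics/s17.png",cv2.resize(im[100:280,160:360,::-1],None,fx=4,fy=4,interpolation=cv2.INTER_CUBIC)[:600])
E
```

```text
[0.61675218 0.18608222 0.02110685] [-10.28595148  -0.04168456   5.84141938]
```

View pics/s17.png

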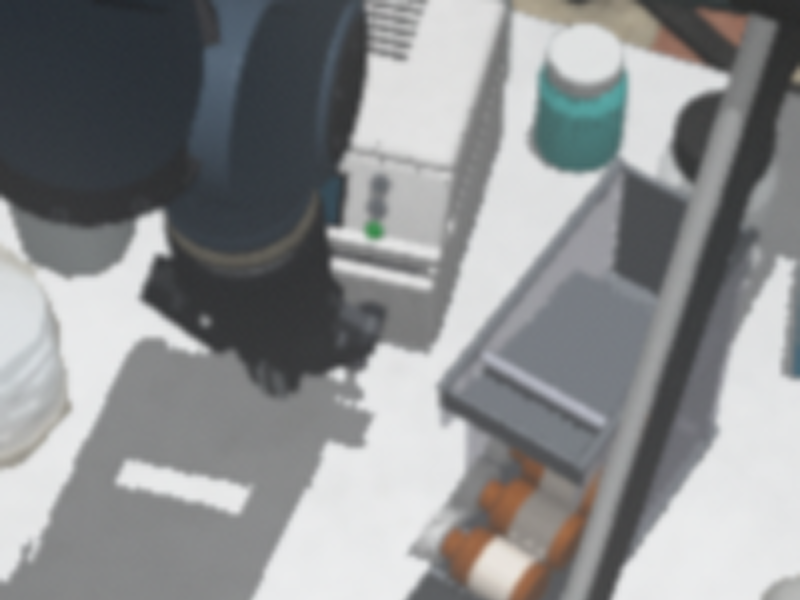

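>>> play_rows([
  [-0.01,-0.001,0,0,0,0],
  [-0.03,-0.003,0,0,0,0],
  [-0.06,-0.006,0,0,0,0],
  [-0.09,-0.03,0,0,0,0],
  [-0.1,-0.07,0,0,0,0],
  [-0.11,-0.11,0,0,0,0],
  [-0.11,-0.15,0,0,0,0],
  [-0.11,-0.18,0,0,0,0],
  [-0.11,-0.18,0,0,0,0],
  [-0.11,-0.18,0,0,0,0],
])

```text
t: 32.75
tcp_pos: [0.4946, 0.1731, 0.1903]
tool_rot: [-0.703, -0.075, -0.001, 0.707]
force: [0.4, -0.4, -0.1]
finger_gap: -0.001
```

```bash
python3 - <<'E'
from h import *
import pickle
p,R0,s=cur();print(p,s['force'])
m=camera_model("wrist");w=snapshot("wrist");cv2.imwrite("pics/w18.png",w[:,:,::-1]);pickle.dump((m,p,s['tool_rot']),open("w18.pkl","wb"))
im=snapshot("scene");cv2.imwrite("pics/s18.png",cv2.resize(im[100:280,160:360,::-1],None,fx=4,fy=4,interpolation=cv2.INTER_CUBIC)[:600])
y=np.radians(6);X=np.array([np.cos(y),np.sin(y),0]);Y=np.array([-np.sin(y),np.cos(y),0])
h=np.array([.614,.1861,.036])-.098*X
for t in (.1,.11,.115,.12): print(t,proj(m,h+t*X,True).round(1),proj(m,h+t*X-.045*Y,True).round(1))
E
```

```text
[0.49464704 0.17309906 0.19034624] [ 0.39256066 -0.43219145 -0.05028881]
0.1 [278.9 284.3] [237.9 284. ]
0.11 [278.9 291.5] [238.5 291.1]
0.115 [278.9 295. ] [238.8 294.6]
0.12 [278.9 298.5] [239.1 298.1]
```

View pics/w18.png

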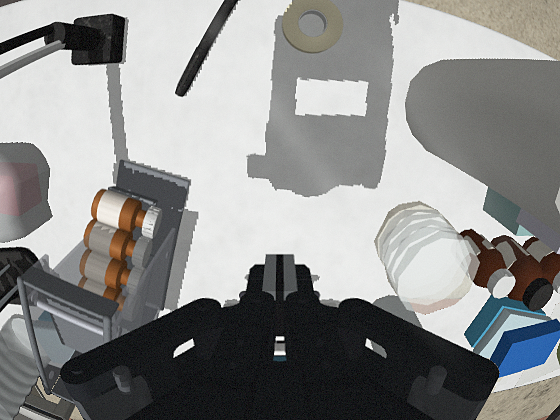

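View pics/s18.png

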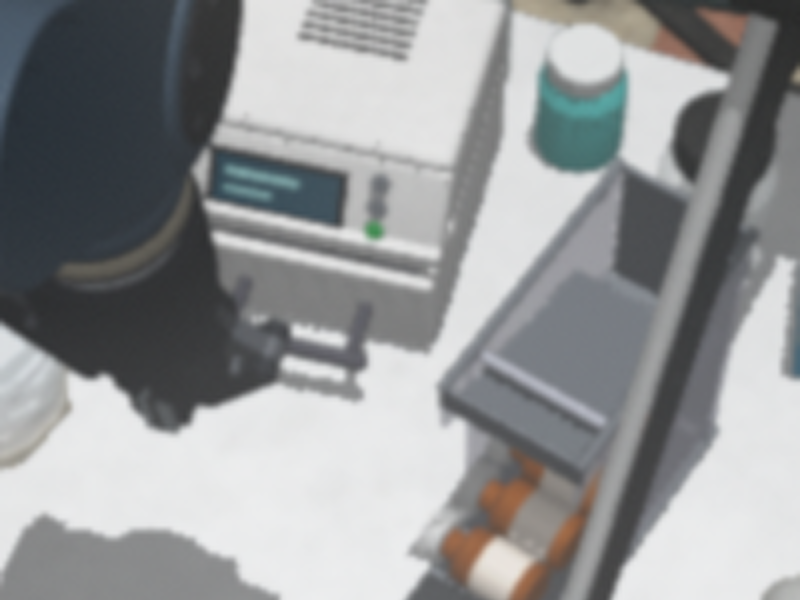

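>>> play_rows([
  [-0.02,-0.05,0,0,0,0],
  [-0.04,-0.1,0,0,0,0],
  [-0.05,-0.13,0,0,0,0],
  [-0.05,-0.15,0,0,0,0],
  [-0.05,-0.15,0,0,0,0],
  [-0.05,-0.15,0,0,0,0],
], gripper=0.085)

```text
t: 33.45
tcp_pos: [0.4284, 0.1662, 0.3318]
tool_rot: [-0.703, -0.073, 0.001, 0.707]
force: [-0.2, 0.0, -0.0]
finger_gap: 0.989
```

```bash
python3 - <<'E'
from h import *
import pickle
S=camera_model("scene")
a=plane(S,180+222/4-.37,130+428/4-.37,.036);b=plane(S,160+362/4-.37,100+358/4-.37,.036);print(a,b,np.linalg.norm(b-a))
m=camera_model("wrist");w=snapshot("wrist");cv2.imwrite("pics/w19.png",w[:,:,::-1])
pickle.dump(m,open("w19.pkl","wb"))
y=np.radians(6);X=np.array([np.cos(y),np.sin(y),0])
h=np.array([.614,.1861,.036])-.098*X
for t in (.1,.11,.115,.12): print(t,proj(m,h+t*X,True).round(1))
x0,y0=[int(v) for v in proj(m,h+.12*X,True)-[75,60]];print(x0,y0)
cv2.imwrite("pics/w19z.png",cv2.resize(w[y0:y0+110,x0:x0+150,::-1],None,fx=5,fy=5,interpolation=cv2.INTER_CUBIC))
E
```

```text
[0.52490161 0.13223692 0.036     ] [0.64145827 0.14687741 0.036     ] 0.11747255202273835
0.1 [278.9 266.8]
0.11 [279. 272.]
0.115 [279.  274.6]
0.12 [279.  277.2]
203 217
```

View pics/w19z.png

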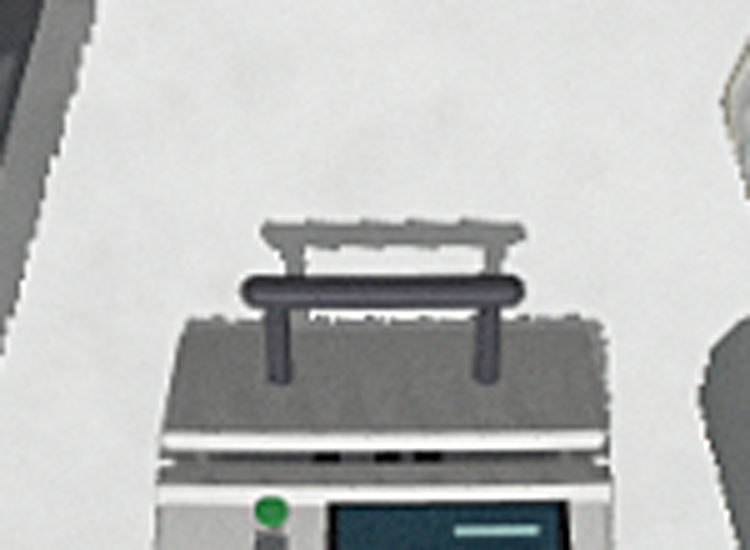

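```bash
python3 - <<'E'
from h import *
import pickle
m=pickle.load(open("w19.pkl","rb"))
y=np.radians(6);X=np.array([np.cos(y),np.sin(y),0])
g=lambda yy,z:plane(m,203+380/5-.4,217+yy/5-.4,z,True)
h=g(291,.036);print("handle",h)
for yy,z in ((432,.06),(448,.06),(460,.06),(483,.066),(483,.075),(500,.066)):
    p=g(yy,z);print(yy,z,p.round(4),"x rel handle",((p-h)@X).round(4))
w4=pickle.load(open("w9.pkl","rb"))[0]
Z=lambda x,y:(204+x/5.4-.41,147+y/5.4-.41)
hl=(plane(w4,*Z(150,42),.036,True)+plane(w4,*Z(593,42),.036,True))/2
print("travel",(h-hl)@X)
for yy in(258,290):print(((plane(w4,*Z(371,yy),.06,True)-hl)@X).round(4))
E
python3 - <<'E'
import cv2
a=cv2.imread("pics/w19.png");cv2.imwrite("pics/w19y.png",cv2.resize(a[290:325,225:335],None,fx=7,fy=14,interpolation=cv2.INTER_CUBIC))
a=cv2.imread("pics/w9.png");cv2.imwrite("pics/w9y.png",cv2.resize(a[235:400,200:360],None,fx=3.5,fy=3.5))
E
```

```text
handle [0.63130071 0.18734355 0.036     ]
432 0.06 [0.6697 0.1913 0.06  ] x rel handle 0.0386
448 0.06 [0.6764 0.192  0.06  ] x rel handle 0.0453
460 0.06 [0.6815 0.1926 0.06  ] x rel handle 0.0505
483 0.066 [0.6862 0.1931 0.066 ] x rel handle 0.0552
483 0.075 [0.6784 0.1923 0.075 ] x rel handle 0.0474
500 0.066 [0.6936 0.1938 0.066 ] x rel handle 0.0626
travel 0.11501080323681574
0.0376
0.0448
```

View pics/w19y.png

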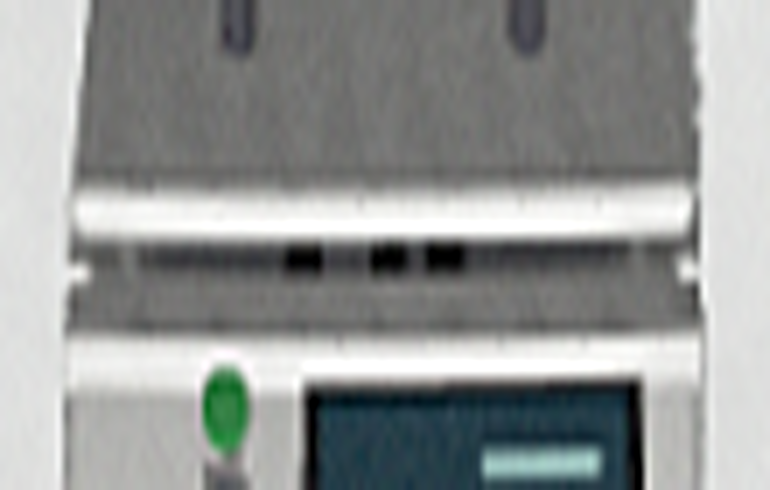

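```bash
python3 - <<'E'
from h import *
import pickle
m=pickle.load(open("w19.pkl","rb"))
y=np.radians(6);X=np.array([np.cos(y),np.sin(y),0])
h=np.array([.6313,.1873,.036])
for row,z in ((290+240/14,.06),(290+272/14,.066),(290+272/14,.0),(290+330/14,.08),(290+330/14,.09)):
    p=plane(m,279,row-.5,z,True);print(row,z,((p-h)@X).round(4))
pl=h+.0448*X
print([ (z,proj(m,np.r_[pl[:2],z],True).round(1)[1]+.5) for z in (.015,.06,.066,.07,.08,.09)])
E
```

```text
307.14285714285717 0.06 0.0463
309.42857142857144 0.066 0.0461
309.42857142857144 0.0 0.1019
313.57142857142856 0.08 0.0428
313.57142857142856 0.09 0.0341
[(0.015, np.float64(289.9)), (0.06, np.float64(306.4)), (0.066, np.float64(308.8)), (0.07, np.float64(310.4)), (0.08, np.float64(314.5)), (0.09, np.float64(318.8))]
```

View pics/w9y.png

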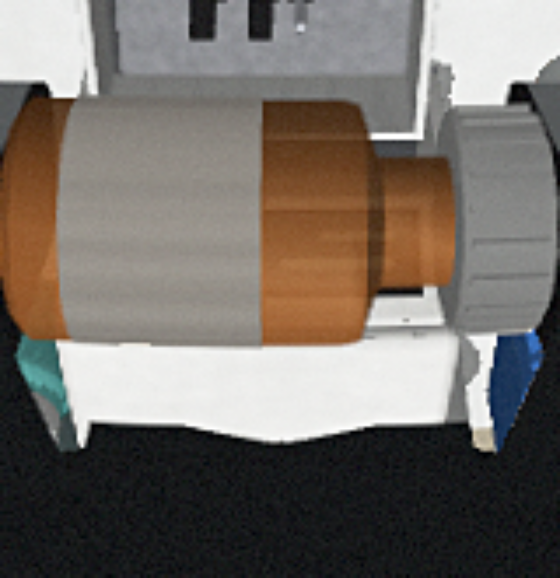

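```bash
python3 - <<'E'
from h import *
s=sense();print(s['t'],s['force'],s['tcp_pos'])
im=snapshot("top");cv2.imwrite("pics/t20.png",cv2.resize(im[130:330,150:350,::-1],None,fx=3,fy=3,interpolation=cv2.INTER_CUBIC))
a=cv2.imread("pics/w18.png");cv2.imwrite("pics/w18z.png",cv2.resize(a[140:340,20:220],None,fx=3,fy=3,interpolation=cv2.INTER_CUBIC))
import pickle
m=pickle.load(open("w18.pkl","rb"))[0];c=np.array([.5297,.0361,.075])
y=np.radians(-13);X=np.array([np.cos(y),np.sin(y),0]);Y=np.array([-np.sin(y),np.cos(y),0])
for k in range(4):
  q=c+k*(.030*(np.cos(.2618)*X+np.sin(.2618)*np.array([0,0,1])))
  print([((proj(m,q+d*Y,True)-[20,140])*3).round(0).tolist() for d in(-.031,.031)])
E
```

```text
33.5 [-0.06037618 -0.16452265 -0.28761965] [0.42800447 0.16609559 0.33116235]
[[227.0, 191.0], [404.0, 252.0]]
[[210.0, 280.0], [383.0, 343.0]]
[[197.0, 365.0], [365.0, 429.0]]
[[187.0, 445.0], [350.0, 508.0]]
```

View pics/w18z.png

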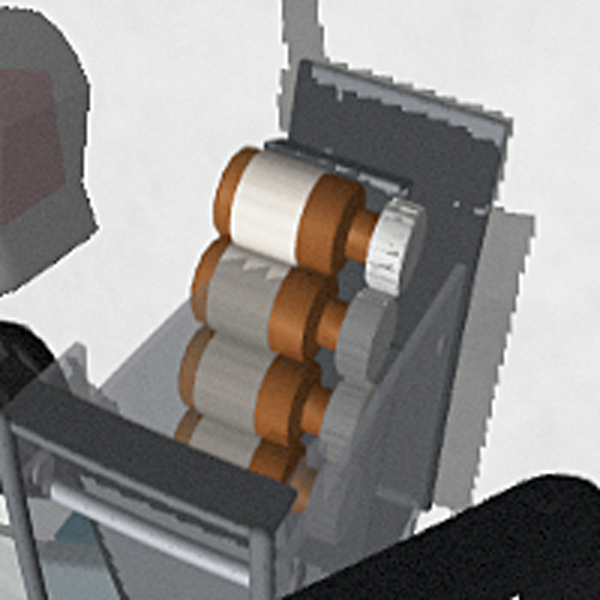

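View pics/t20.png

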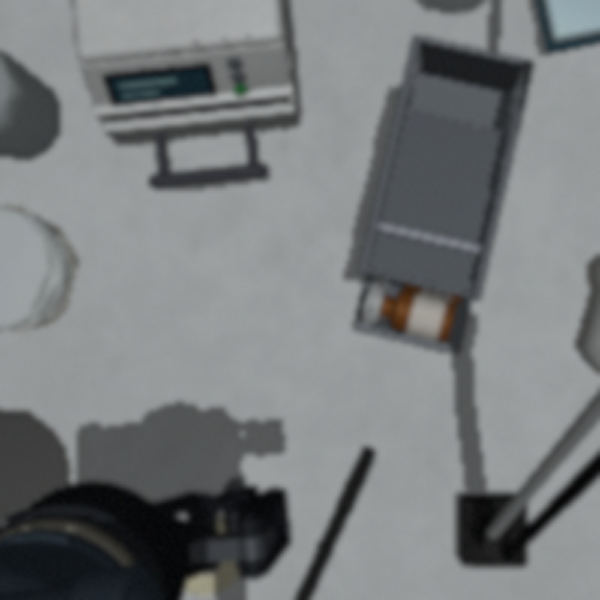

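```bash
python3 - <<'E'
from h import *; from fk import *
r=np.radians
y=r(6);X=np.array([np.cos(y),np.sin(y),0]);h=np.array([.6325,.1875,.036]);Rt=toolR(y,r(14))
for d,z in ((.11,.19),(.06,.024),(.02,.024)):
    pos=h-X*d;pos[2]=z;print(pos,delta(pos,Rt).round(4),[x.round(2).tolist() for x in ik(pos,Rt)])
E
```

```text
[0.52310259 0.17600187 0.19      ] [ 8.120e-02  1.498e-01 -1.000e-04  1.000e-04 -4.000e-04 -1.447e-01] [[0.12, 0.41, 1.84, -0.01, 0.65, -1.54]]
[0.57282869 0.18122829 0.024     ] [ 1.145e-01  3.199e-01 -0.000e+00  1.000e-04 -4.000e-04 -1.447e-01] [[0.12, 0.75, 1.81, -0.01, 0.33, -1.54]]
[0.61260956 0.18540943 0.024     ] [ 1.543e-01  3.239e-01 -0.000e+00  1.000e-04 -4.000e-04 -1.447e-01] [[0.12, 0.78, 1.71, -0.01, 0.4, -1.55]]
```

>>> play_rows([
  [0.03,0.05,0,0,0,-0.05],
  [0.055,0.1,0,0,0,-0.1],
  [0.08,0.15,0,0,0,-0.145],
  [0.085,0.19,0,0,0,-0.145],
  [0.092,0.23,0,0,0,-0.145],
  [0.1,0.265,0,0,0,-0.145],
  [0.108,0.295,0,0,0,-0.145],
  [0.1145,0.32,0,0,0,-0.145],
  [0.1145,0.32,0,0,0,-0.145],
  [0.1145,0.32,0,0,0,-0.145],
], gripper=0.0)

```text
t: 34.55
tcp_pos: [0.5734, 0.1814, 0.025]
tool_rot: [-0.696, -0.123, -0.05, 0.705]
force: [-0.2, 0.7, 0.6]
finger_gap: -0.001
```

```bash
python3 - <<'E'
from h import *
p,R0,s=cur();print(p,s['force'])
r=np.radians;y=r(6);X=np.array([np.cos(y),np.sin(y),0]);print(R0.inv().apply(X))
E
```

```text
[0.57337188 0.18141732 0.0250488 ] [-0.16229566  0.65637147  0.57206424]
[9.70166102e-01 2.42440920e-01 3.67811858e-04]
```

>>> play_rows([
  [0.0097,0.0024,0,0,0,0],
  [0.0194,0.0048,0,0,0,0],
  [0.029,0.0073,0,0,0,0],
  [0.034,0.0085,0,0,0,0],
  [0.039,0.0097,0,0,0,0],
  [0.0425,0.0106,0,0,0,0],
  [0.0455,0.0114,0,0,0,0],
  [0.0455,0.0114,0,0,0,0],
])

```text
t: 35.35
tcp_pos: [0.6174, 0.1863, 0.0256]
tool_rot: [-0.697, -0.121, -0.048, 0.705]
force: [-6.4, 0.1, 2.4]
finger_gap: 0.0
```

>>> play_rows([
  [0.002,0.0005,0,0,0,0],
  [0.004,0.001,0,0,0,0],
  [0.004,0.001,0,0,0,0],
])

```text
t: 35.65
tcp_pos: [0.6177, 0.1864, 0.0245]
tool_rot: [-0.697, -0.119, -0.045, 0.706]
force: [-10.5, -1.6, 3.4]
finger_gap: 0.0
```

>>> play_rows([
  [-0.005,-0.001,0,0,0,0],
  [-0.02,-0.005,0,0,0,0],
  [-0.05,-0.012,0,0,0,0],
  [-0.08,-0.03,0,0,0,0],
  [-0.1,-0.07,0,0,0,0],
  [-0.1,-0.12,0,0,0,0],
  [-0.1,-0.17,0,0,0,0],
  [-0.1,-0.22,0,0,0,0],
  [-0.1,-0.27,0,0,0,0],
  [-0.1,-0.27,0,0,0,0],
  [-0.1,-0.27,0,0,0,0],
])

```text
t: 36.75
tcp_pos: [0.4638, 0.1701, 0.2658]
tool_rot: [-0.696, -0.126, -0.053, 0.705]
force: [-0.8, 0.0, -0.9]
finger_gap: -0.0
```

```bash
python3 - <<'E'
from h import *
p,R0,s=cur();print(p,s['force'],s['t'])
im=snapshot("top");cv2.imwrite("pics/t21.png",cv2.resize(im[130:330,150:350,::-1],None,fx=3,fy=3,interpolation=cv2.INTER_CUBIC))
E
```

```text
[0.46378756 0.17009203 0.26576628] [-0.79304971  0.01257485 -0.94034535] 36.75
```

View pics/t21.png

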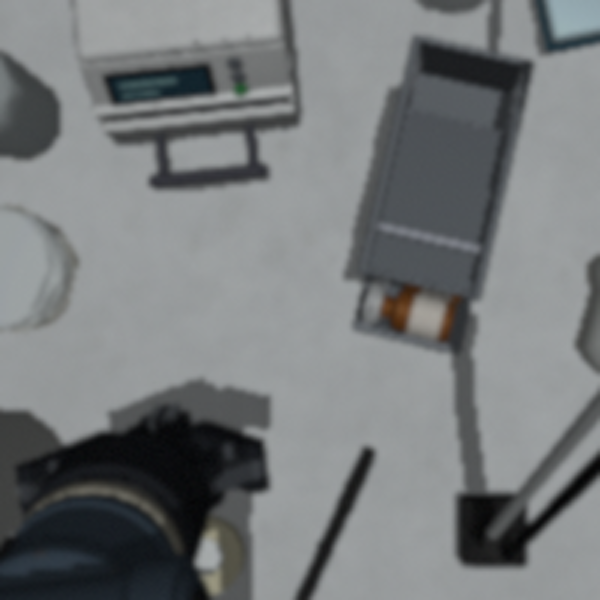

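The drawer is at its firm stop and the arm is clear of everything.

```bash
python3 -c "
from station import *
print(sign_off())"
```

```text
the job is handed in; nothing more can be done
None
```

I took the end vial from the stop with a tool leaning back 38°. I laid it in the cradle with its neck between the prongs and its cap beyond them, let go, and pushed the drawer shut. The job was handed in at about 37 s of the 69 s allowed.

**Seating:** before the drawer was shut, the vial matched the cradle position to within a few pixels in the wrist picture. Contact with the blocks came at the expected height of 45 mm.

**Drawer:** it met a firm stop at the same place on two pushes at different tool leans, with about 10 N. The front plate is flush with the housing to within about 1 mm. I measured 115 to 117 mm of travel, slightly less than the nominal "about 0.12 m". I could not see the vial again once the drawer was closed.

**Rack:** after the vial was lifted away, the second vial rolled to the stop. The first four places in the rack match their predicted positions in the wrist picture.

**Bystanders:** the tape and marker look undisturbed in the later pictures. I did not measure any of the bystanders or check the jar and the blue box separately. The arm's moves stayed clear of them.

One detour: the first approach ran into the limit of joint 4. I re-routed the wrist through free space before the grasp, and again on the way to the drawer.

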